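# Put the clay roller away and shut the tool drawer

### The job

Put the small wooden clay roller away: lay it down flat in the wide, empty compartment of the open tool drawer, setting it down rather than dropping it. Then push the drawer fully home, past the click of its catch, so that its front sits flush with the cabinet; do not slam it, and do not disturb the pots drying on the shelf above or the jar, bowl and brush cup on the table.

Things in the scene. Friction and masses are not known exactly. Their poses are not given: they have to be found in the camera images.
- roller_center (a point): centre of the loose beech clay roller (half-way up, on its axis). It lies on the table; its axis is its own x. Barrel 38 mm in diameter and 80 mm long, with an 18 mm diameter knob 18 mm long at each end: 116 mm overall; 0.1 to 0.2 kg. It starts on the table to the left or to the right of the cabinet, and its axis points roughly away from the robot (within 46 degrees); it can roll.
- roller: the same roller as a body; its origin is on the underside, 19 mm below the centre when it lies as at the start.
- cabinet_face (a point): middle of the bottom edge of the front face of the tool cabinet, at table height. The cabinet is plywood, fixed to the table, 280 mm deep, 230 mm wide, its top at 102 mm, with one drawer. Axes of this point: x from the face into the cabinet's depth (away from the robot, yawed up to 9 degrees), y to the left, z up.
- shelf_lip (a point): middle of the lower front edge of the fixed plank shelf above the cabinet (18 mm thick, 280 mm wide, underside 225 mm above the table); axes as the cabinet's. The shelf juts 40 mm out past the cabinet's front face, so near its home the drawer front can be reached only with the tool leaning back, its tips pointing forwards under the shelf.
- drawer_front (a point): point to push: middle of the drawer's flat outer front face, 54 mm above the table, axes as the cabinet's. The front panel is 202 mm wide and 64 mm high (22 to 86 mm above the table), 14 mm thick, without a projecting handle.
- drawer_floor (a point): a point on the floor of the drawer's wide empty compartment, on its centre line, 66 mm behind its front panel, 28 mm above the table, moving with the drawer; axes as the cabinet's. The compartment is 240 mm long (x from -66 to +174 mm), 146 mm wide (y, to +-73 mm) and its walls rise 50 mm above the floor (the front panel 58 mm). A narrow slot at its -y side holds wooden tools.
- drawer (a joint): how far the drawer is pulled out, in m: 0 is fully home with its front flush, 0.225 the stop; it starts 0.195 to 0.22 out. It slides along the cabinet's -x, with about 1 N of friction plus 10 N per m/s. From 13 mm to 6 mm before home a sprung catch resists, and some 7 to 9 N of push in all is needed; inside about 4 mm the catch pulls the drawer home and holds it there.
- pot_a: raw clay bowl, 72 mm across, 55 mm high, loose on the shelf; origin: centre of its underside.
- pot_b: raw clay cup, 64 mm across, 65 mm high, loose on the shelf; origin: centre of its underside.
- jar: white ceramic jar with a steel cap, 64 mm across and 75 mm high, loose on the table on the other side from the roller; origin: centre of its underside.
- bowl: glass bowl, 130 mm across, 55 mm high, loose on the table at the left; origin: centre of its underside.
- brush_cup: blue cup 84 mm across and 100 mm high with brushes standing up to about 190 mm, loose on the table at the right; origin: centre of its underside.
There are look-alikes about, which are no part of the job. Of the things like the roller, leave any that is black; of the rest the larger one is meant.

How it is judged (in metres and radians):
On the way, in this order (a step that is already met when the one before it is completed fails the run):
1. the roller lies in the wide compartment of the drawer, let go, while the drawer is still open (x of roller_center in the frame of drawer_floor between -0.066 and 0.174 m and y of roller_center in the frame of drawer_floor between -0.074 and 0.074 m and z of roller_center in the frame of drawer_floor between 0.005 and 0.032 m and linear speed of roller below 0.05 m/s and value of joint drawer above 0.1 m and contact force between the fingers and roller below 0.1 N), for 0.2 s.
2. the drawer is home, seated in its catch (value of joint drawer below 0.003 m), for 0.2 s.
At the end, for the whole second after the job is handed in: The drawer is seated in its catch (within 3 mm of fully home) and the roller lies flat and at rest in its wide compartment (its axis within about 10 degrees of level, below the drawer's rim) (x of roller_center in the frame of drawer_floor between -0.066 and 0.174 m and y of roller_center in the frame of drawer_floor between -0.074 and 0.074 m and z of roller_center in the frame of drawer_floor between 0.005 and 0.032 m and linear speed of roller below 0.05 m/s and value of joint drawer below 0.003 m and angle between roller_center's own x axis and vertical between 1.4 and 1.74 rad); the robot touches nothing.
It fails at once if the drawer is slammed (shut faster than 0.4 m/s) (velocity of joint drawer below -0.4 m/s).
It fails at once if the roller is dropped or thrown (faster than 0.9 m/s while not held) (linear speed of roller above 0.9 m/s and contact force between the fingers and roller below 0.1 N).
It fails at once if a pot on the shelf is disturbed (moved more than 20 mm) (distance of any of pot_a, pot_b from where it was at the start of the episode above 0.02 m).
It fails at once if the jar, bowl or brush cup is disturbed (moved more than 30 mm) (distance of any of jar, bowl, brush_cup from where it was at the start of the episode above 0.03 m).
It also fails if it takes over 64 s, if anything falls off the work surface, if the arm or the gripper's body presses on something with over 40 N, if the wrist force passes 120 N, or if a joint passes its speed limit or range.

### The arm

A 7-joint arm with a two-finger parallel gripper is mounted at the origin on the work surface. World frame = base frame: x ahead of the robot, y to its left, z up, the work surface at z = 0. Lengths are in mm, angles in rad, forces in N, time in s.
With the tool pointing down it reaches from about 350 to 900 mm from the base axis. Payload 8.1 kg.
Tool frame: the origin (TCP) lies at the very end of the fingers, on their centre line; the grasp point (between the pads) lies 19 mm behind it; z points along the fingers, y is the direction in which the jaws open and shut (so a half turn about z gives the same grasp; the last joint's range is limited). The gripper opens to 92 mm and grips with 3 to 60 N. Pads are 19 mm wide; open, the fingers measure 130 mm over their backs; the gripper's body (75 mm by 190 mm) begins 47 mm behind the grasp point.
Start: joints at [-1.317, 0.434, 0.025, 1.573, -0.012, 1.134, -0.075], TCP at [218.326, 585.641, 226.742] pointing down, gripper open.
Joint ranges: [-2.62, 2.62], [-0.44, 2.09], [-1.27, 1.32], [0.08, 2.57], [-1.32, 4.46], [0.12, 2], [-2.74, 2.74]. Speed limits (rad/s): [2.22, 2.22, 3.01, 3.01, 3.14, 3.14, 3.14].

### API

Orientations are given as a unit quaternion [w, x, y, z].
In Python, from rig import bot, camera, camera_model, ticket, spot_in, spot_point gives the robot as it stands.
- The arm moves only by the tool move_arm, never from a script. Its argument "deltas" is a list that holds one entry, the list of rows, each a list of 7 numbers: the shift along the world's x, y, z in m, then the turn, a rotation vector about the world's x, y, z in rad, then the finger opening in m, from 0 to 0.0918. A call has exactly 10 rows; each row is the pose to reach, as a shift and turn from the pose commanded when the call began; what a row does not reach only later rows make up. A row lasts 1/12 s, in which the tool goes at most 41.7 mm and 7.16 degrees, less where a joint would pass 70% of its speed; a pose out of reach is approached as far as the arm can. A call with a gripper value outside its range is refused whole. The fingers move at their own pace and stop on an object; "force" is the grip in N (left out, the last holds). Time passes only in rows, so rows that repeat a pose let the fingers close, or fill a call up. It gives the time, the measured TCP pose, the force and the opening at its end, in the units of the state.
- bot.observe(): the state, without advancing time (a new reading comes with each control period).
- camera(name): name is "scene" or "top" or "wrist"; returns the picture (480x640x3 uint8, blue, green, red); there is no depth.
- camera_model(name): a dict with "fx", "fy", "cx", "cy" (pixels), "view" (4x4, takes a point from world to camera coordinates); the wrist camera has in their place "mount" (4x4, takes a point from camera to tool coordinates, whose origin is the TCP and whose axes are the flange's). Camera axes: x right, y down, z forward; pixel columns grow to the right and rows downward; lengths in mm; the calibration is good to about 2 mm. A picture is of the moment at which its call begins: read the wrist's pose just before it. camera_model takes no time and is no camera call.
- ticket.sign_off(): hands the job in, once; it reports no verdict.
Trained networks look in the newest picture that a camera, given by its name, has taken for a name from the list of things; names that differ only in an ending like _2 or _b are one class to them, and where a whole thing is asked for, a point or a joint stands for the part that bears it (a point fixed in the world has none). Each returns a list of dicts, best first, with "score" (0 to 1); they miss things now and then, are a little off and sometimes report something else, mostly with a low value. They report only what shows in the picture. A call takes as long as a camera call. They do not tell look-alikes from the thing itself.
- spot_in(camera, query): "centre" ([column, row] in pixels, amid what is visible of it).
- spot_point(camera, query): "centre" ([column, row] in pixels: a listed point, or the origin of a listed thing).
The state is a dict: "t": time; "joint_positions": joint angles; "joint_vel": joint speeds; "effort": joint torques, N m; "position": TCP position; "orientation": TCP orientation; "wrist_force": force on the tool from outside, world axes, zero at the start; "wrist_torque": the same for the moment, N m; "finger_gap": finger opening in mm.
Only numpy, scipy, OpenCV 4.12 (cv2) and the standard library are available. Lean on these libraries where they do the work, as an engineer would, in place of code of your own. Each camera call takes 0.05 s, during which the arm holds its last target.

## Working session

There is one attempt and no reset: what is moved stays moved. The work goes in short steps, Python scripts to look and compute and a tool call to move; the robot and the scene stay as the last step left them, time stands still between calls to the robot, and variables do not carry over. Pictures are saved under pics/ and viewed, and the job is handed in when it is done.

Besides the shell and the picture viewer there is one more tool, called after ">>>" in YAML: its name, and indented under it one key for each argument. move_arm: Moves the arm, as the interface text tells. Its arguments: {"type":"object","properties":{"deltas":{"type":"array","items":{"type":"array","items":{"type":"array","items":{"type":"number"}}}},"force":{"type":"number"}},"required":["deltas"]}

```bash
mkdir -p pics; ls; python3 - <<'E'
from rig import bot,camera,camera_model,spot_point,spot_in
import cv2,numpy as np
s=bot.observe();print(s['t'],s['position'],s['orientation'],s['finger_gap'])
for n in ['scene','top']:
    im=camera(n);cv2.imwrite(f'pics/{n}0.png',im)
    m=camera_model(n);print(n,m['fx'],m['fy'],m['cx'],m['cy'],np.round(m['view'],4).tolist())
    for q in ['roller_center','cabinet_face','shelf_lip','drawer_front','drawer_floor','jar','bowl','brush_cup','pot_a']:
        print(q,[(np.round(d['centre']).tolist(),round(d['score'],2)) for d in spot_point(n,q)])
print(camera_model('wrist'))
E
```

```text
pics
0.0 [218.16823463 585.14751199 225.95109805] [-6.75601711e-05  1.77476302e-01  9.84124767e-01 -7.74658364e-04] 91.75990521348574
scene 463.6035876917845 463.6035876917845 312.371315609446 238.0127997955947 [[0.9642, -0.265, -0.0129, -581.7513], [-0.1664, -0.5662, -0.8073, 222.5098], [0.2067, 0.7805, -0.59, 1050.6954], [0.0, 0.0, 0.0, 1.0]]
roller_center [([311.0, 408.0], 0.96), ([375.0, 355.0], 0.59), ([283.0, 365.0], 0.57)]
cabinet_face [([341.0, 284.0], 0.81)]
shelf_lip [([328.0, 213.0], 0.9), ([259.0, 282.0], 0.42)]
drawer_front [([259.0, 282.0], 0.89), ([314.0, 415.0], 0.74), ([328.0, 210.0], 0.2)]
drawer_floor [([294.0, 280.0], 0.87)]
jar [([248.0, 221.0], 0.82)]
bowl [([298.0, 204.0], 0.87)]
brush_cup [([390.0, 435.0], 0.96)]
pot_a [([381.0, 211.0], 0.86), ([359.0, 181.0], 0.78), ([343.0, 283.0], 0.7)]
top 556.8576202637864 556.8576202637864 334.1461688744344 239.50229930236702 [[-0.0186, -0.9997, 0.0126, -22.9931], [-0.9974, 0.0177, -0.0694, 628.6733], [0.0692, -0.0138, -0.9975, 1515.5166], [0.0, 0.0, 0.0, 1.0]]
roller_center [([451.0, 280.0], 0.93), ([410.0, 294.0], 0.6), ([415.0, 226.0], 0.55)]
cabinet_face [([323.0, 220.0], 0.73)]
shelf_lip [([326.0, 227.0], 0.71), ([173.0, 227.0], 0.32)]
drawer_front [([329.0, 295.0], 0.58)]
drawer_floor [([321.0, 268.0], 0.78)]
jar [([200.0, 293.0], 0.58)]
bowl [([174.0, 225.0], 0.72)]
brush_cup [([474.0, 239.0], 0.72)]
pot_a [([294.0, 187.0], 0.66), ([350.0, 184.0], 0.62), ([323.0, 219.0], 0.52)]
{'fx': 351.8130315438882, 'fy': 351.8130315438882, 'cx': 318.22975562841395, 'cy': 240.89078353744193, 'mount': array([[-2.52947215e-04, -9.61095178e-01, -2.76217295e-01,
         7.57642403e+01],
       [ 9.99999650e-01, -4.63558003e-04,  6.97191084e-04,
        -3.09204581e-01],
       [-7.98109727e-04, -2.76217022e-01,  9.61094959e-01,
        -1.58010923e+02],
       [ 0.00000000e+00,  0.00000000e+00,  0.00000000e+00,
         1.00000000e+00]])}
```

View pics/scene0.png

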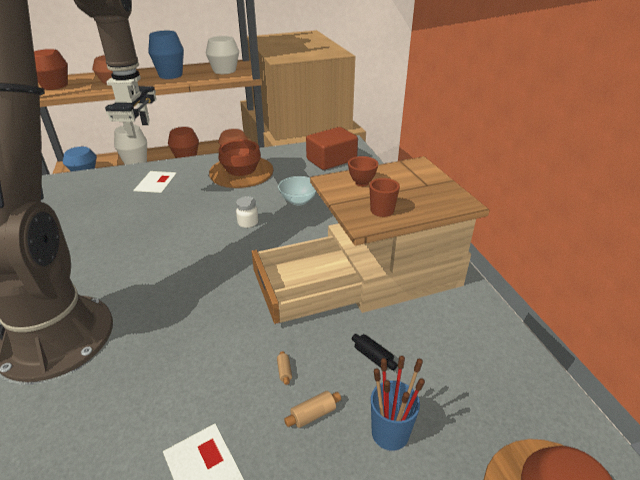

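View pics/top0.png

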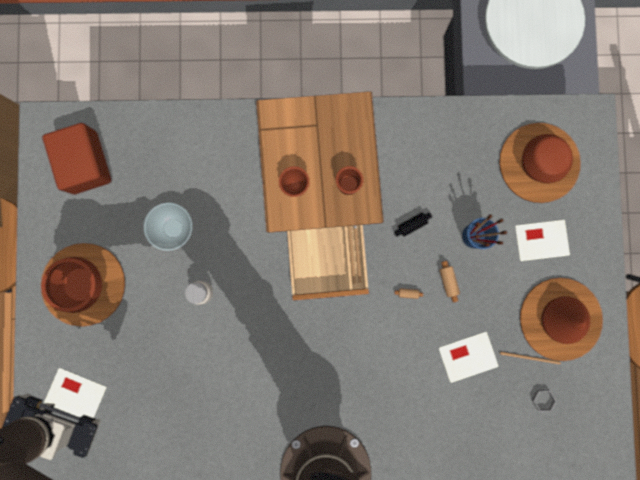

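```bash
cat > h.py <<'E'
import numpy as np,cv2
from rig import camera_model
from scipy.spatial.transform import Rotation as R
def ray(n,uv):
    m=camera_model(n);V=np.array(m['view']);Rm=V[:3,:3];c=-Rm.T@V[:3,3]
    d=Rm.T@np.array([(uv[0]-m['cx'])/m['fx'],(uv[1]-m['cy'])/m['fy'],1]);return c,d/np.linalg.norm(d)
def at(n,uv,z):
    c,d=ray(n,uv);return c+d*(z-c[2])/d[2]
def tri(l):
    A=np.zeros((3,3));b=np.zeros(3)
    for n,uv in l:
        c,d=ray(n,uv);P=np.eye(3)-np.outer(d,d);A+=P;b+=P@c
    return np.linalg.solve(A,b)
def proj(n,p):
    m=camera_model(n);q=np.array(m['view'])@np.append(p,1);return m['fx']*q[0]/q[2]+m['cx'],m['fy']*q[1]/q[2]+m['cy']
E
python3 - <<'E'
from h import *
np.set_printoptions(precision=1,suppress=True)
S='scene';T='top'
for n,a,b,z in [('roller',(311,408),(451,280),19),('cab',(341,284),(323,220),0),('lip',(328,213),(326,227),225),('front',(259,282),(329,295),54),('floor',(294,280),(321,268),28),('jar',(248,221),(200,293),0),('bowl',(298,204),(174,225),0),('brush',(390,435),(474,239),0)]:
    print(n,tri([(S,a),(T,b)]),at(S,a,z),at(T,b,z))
im=cv2.imread('pics/top0.png');cv2.imwrite('pics/tc.png',cv2.resize(im[180:340,360:520],None,fx=3.75,fy=3.75,interpolation=2))
im=cv2.imread('pics/scene0.png');cv2.imwrite('pics/sc.png',cv2.resize(im[320:480,240:450],None,fx=3.75,fy=3.75,interpolation=2))
im=cv2.imread('pics/top0.png');cv2.imwrite('pics/td.png',cv2.resize(im[140:320,240:440],None,fx=3.3,fy=3.3,interpolation=2)[:600])
E
```

```text
roller [ 507.5 -352.7   25.8] [ 505.4 -347.7   19. ] [ 510.6 -354.8   19. ]
cab [682.5  -3.5  -8.9] [675.6 -12.4   0. ] [685.1  -4.4   0. ]
lip [642.2 -12.  221.7] [638.1 -16.6 225. ] [644.5 -12.6 225. ]
front [472.8 -16.8  61.1] [469.4  -7.9  54. ] [476.9 -17.4  54. ]
floor [553.6   2.5  30.6] [557.7   4.7  28. ] [550.1   3.2  28. ]
jar [490.1 339.6   0.7] [492.7 340.1   0. ] [487.5 340.1   0. ]
bowl [674.6 417.9 -17.2] [663.  391.6   0. ] [678.2 412.2   0. ]
brush [ 628.  -428.6    1.8] [ 632.7 -428.6    0. ] [ 624.1 -427.6    0. ]
```

Roller-like things in the top view: the black one at (412,223), a small beech one at (408,294) and a large beech one at (450,281). In the scene view they are at (375,350), (285,367) and (314,409). Leaving the black one out, the larger of the rest is the one at (450,281) / (314,409). I'll check this on a crop.

View pics/tc.png

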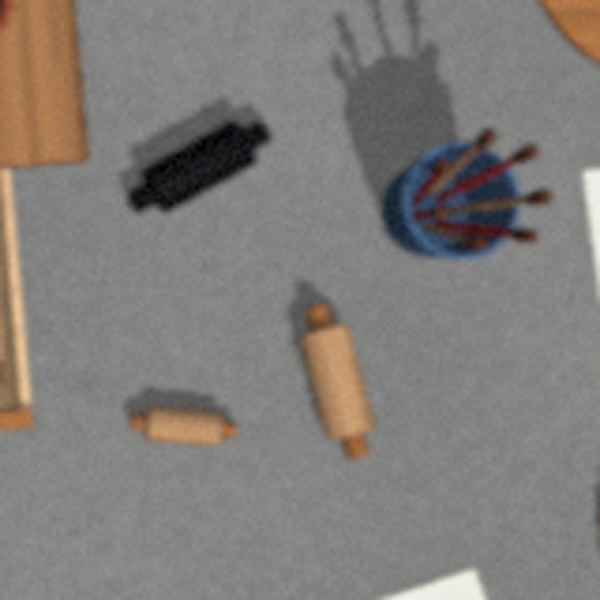

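View pics/td.png

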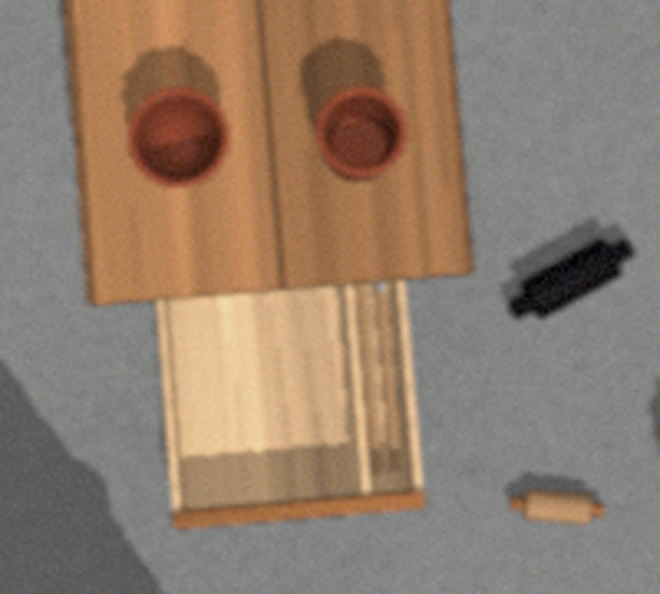

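View pics/sc.png

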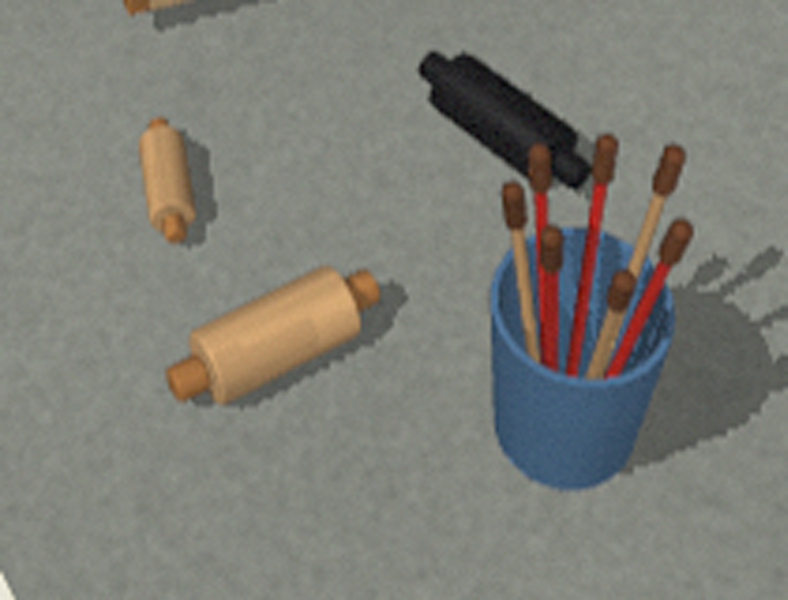

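The crop confirms it: the large beech roller runs about from (445,263) to (455,300) in the top view, and the black one and the smaller beech one stay where they are. Next I'll compute its axis and the cabinet geometry.

```bash
python3 - <<'E'
from h import *
np.set_printoptions(precision=1,suppress=True)
S='scene';T='top'
f=lambda x,y:(x/3.75+360-.4,y/3.75+180-.4)
g=lambda x,y:(x/3.75+240-.4,y/3.75+320-.4)
d=lambda x,y:(x/3.3+240-.4,y/3.3+140-.4)
for n,F,a,b in[(T,f,(316,305),(357,458)),(S,g,(170,381),(378,287))]:
    A=at(n,F(*a),19);B=at(n,F(*b),19);v=A-B;print('roller',A,B,(A+B)/2,np.linalg.norm(v),np.degrees(np.arctan2(v[1],v[0])))
L=at(T,d(175,528),86);Rr=at(T,d(424,507),86);v=L-Rr;print('front top',L,Rr,(L+Rr)/2,np.linalg.norm(v),np.degrees(np.arctan2(v[1],v[0]))-90)
for z in(225,243):
    L=at(T,d(93,304),z);Rr=at(T,d(471,272),z);v=L-Rr;print('shelf',L,Rr,(L+Rr)/2,np.linalg.norm(v),np.degrees(np.arctan2(v[1],v[0]))-90)
# partition floor: left wall inner top front, etc (rim z=78)
print('Lwall inner',at(T,d(180,508),28),at(T,d(172,300),78)); print('part',at(T,d(358,495),78),at(T,d(345,290),78))
print('cam',ray(T,(300,200))[0],ray(S,(300,200))[0])
E
```

```text
roller [ 563.6 -336.8   19. ] [ 450.8 -363.3   19. ] [ 507.2 -350.1   19. ] 115.85703197440286 13.24324176285129
roller [ 452.2 -361.    19. ] [ 566.6 -338.3   19. ] [ 509.4 -349.7   19. ] 116.68626566221835 -168.77658589443743
front top [467.6  78.3  86. ] [ 480.5 -120.1   86. ] [474.1 -20.9  86. ] 198.8930492930716 3.7107908089457027
shelf [635.6 127.  225. ] [ 654.1 -148.2  225. ] [644.8 -10.6 225. ] 275.7362431500356 3.8607200621983537
shelf [634.  125.1 243. ] [ 652.3 -146.3  243. ] [643.2 -10.6 243. ] 272.00634467297624 3.860720062198368
Lwall inner [481.9  77.6  28. ] [650.2  78.8  78. ]
part [490.8 -68.   78. ] [655.9 -60.9  78. ]
cam [ 521.8  -13.1 1555.7] [ 380.8 -848.3  792. ]
```

>>> move_arm:
  deltas:
    - [[0.012, -0.04, 0.01, 0, 0, -0.12, 0.0918], [0.024, -0.08, 0.02, 0, 0, -0.24, 0.0918], [0.036, -0.12, 0.02, 0, 0, -0.36, 0.0918], [0.048, -0.16, 0.02, 0, 0, -0.48, 0.0918], [0.06, -0.2, 0.02, 0, 0, -0.6, 0.0918], [0.072, -0.24, 0.02, 0, 0, -0.72, 0.0918], [0.084, -0.28, 0.02, 0, 0, -0.84, 0.0918], [0.096, -0.32, 0.02, 0, 0, -0.96, 0.0918], [0.108, -0.36, 0.02, 0, 0, -1.08, 0.0918], [0.12, -0.4, 0.02, 0, 0, -1.2, 0.0918]]

```text
t: 1.83
position: [337.5, 186.9, 247.0]
orientation: [-0.0, 0.704, 0.71, 0.001]
wrist_force: [-0.5, -0.5, -0.5]
finger_gap: 91.8
```

>>> move_arm:
  deltas:
    - [[0.006, -0.04, 0, 0, 0, -0.12, 0.0918], [0.012, -0.08, 0, 0, 0, -0.24, 0.0918], [0.02, -0.118, 0, 0, 0, -0.36, 0.0918], [0.03, -0.156, 0, 0, 0, -0.48, 0.0918], [0.04, -0.194, 0, 0, 0, -0.6, 0.0918], [0.05, -0.232, 0, 0, 0, -0.72, 0.0918], [0.062, -0.27, 0, 0, 0, -0.84, 0.0918], [0.075, -0.308, 0, 0, 0, -0.96, 0.0918], [0.088, -0.346, 0, 0, 0, -1.08, 0.0918], [0.1, -0.384, 0, 0, 0, -1.2, 0.0918]]

```text
t: 2.67
position: [438.0, -197.2, 247.2]
orientation: [0.0, 0.982, 0.189, 0.001]
wrist_force: [0.4, 0.2, -1.3]
finger_gap: 91.9
```

>>> move_arm:
  deltas:
    - [[0.012, -0.036, 0, 0, 0, -0.08, 0.0918], [0.025, -0.072, 0, 0, 0, -0.167, 0.0918], [0.037, -0.108, 0, 0, 0, -0.167, 0.0918], [0.05, -0.13, -0.01, 0, 0, -0.167, 0.0918], [0.06, -0.145, -0.03, 0, 0, -0.167, 0.0918], [0.07, -0.152, -0.06, 0, 0, -0.167, 0.0918], [0.07, -0.152, -0.09, 0, 0, -0.167, 0.0918], [0.07, -0.152, -0.11, 0, 0, -0.167, 0.0918], [0.07, -0.152, -0.11, 0, 0, -0.167, 0.0918], [0.07, -0.152, -0.11, 0, 0, -0.167, 0.0918]]

```text
t: 3.5
position: [507.0, -347.0, 136.4]
orientation: [-0.0, 0.994, 0.109, -0.001]
wrist_force: [-0.1, 0.4, 0.4]
finger_gap: 92.0
```

```bash
python3 - <<'E'
from h import *
from rig import *
s=bot.observe();p=s['position'];w,x,y,z=s['orientation'];Rt=R.from_quat([x,y,z,w]).as_matrix()
print(s['t'],p,s['orientation'],s['joint_positions'],s['wrist_force'])
im=camera('wrist');m=camera_model('wrist');M=np.array(m['mount'])
o=im.copy()
def pr(P):
    q=np.linalg.inv(M)@np.append(Rt.T@(np.array(P)-p),1);return int(m['fx']*q[0]/q[2]+m['cx']),int(m['fy']*q[1]/q[2]+m['cy'])
c=np.array([508.3,-350,19]);a=np.array([np.cos(.213),np.sin(.213),0])
for k in(-58,-40,0,40,58):cv2.circle(o,pr(c+k*a),3,(0,0,255),-1)
print(spot_point('wrist','roller_center'))
cv2.imwrite('pics/w1.png',o)
E
```

```text
3.5 [ 506.95738136 -347.01995025  136.36929051] [-4.40240418e-04  9.94088620e-01  1.08567613e-01 -8.33682429e-04] [-0.00903263  0.60998104  0.80637441  1.74966188 -0.51053731  1.00666417
 -0.36322783] [-0.08744648  0.44832488  0.42347737]
[{'centre': [182.0, 236.8], 'score': 0.63}]
```

View pics/w1.png

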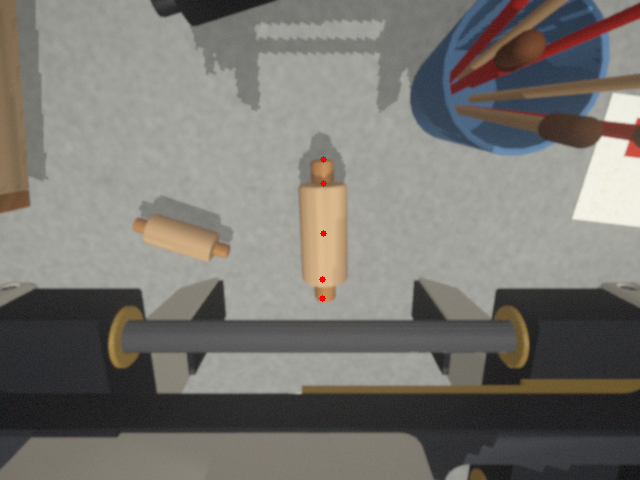

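The wrist view shows the roller at (323,233), and my projected axis matches it to within 2 px. The smaller look-alike is at (180,238). Descending to grasp.

>>> move_arm:
  deltas:
    - [[0, 0, -0.03, 0, 0, 0, 0.0918], [0, 0, -0.06, 0, 0, 0, 0.0918], [0, 0, -0.085, 0, 0, 0, 0.0918], [0, 0, -0.105, 0, 0, 0, 0.0918], [0, 0, -0.118, 0, 0, 0, 0.0918], [0, 0, -0.126, 0, 0, 0, 0.0918], [0, 0, -0.13, 0, 0, 0, 0.0918], [0, 0, -0.13, 0, 0, 0, 0.0918], [0, 0, -0.13, 0, 0, 0, 0.06], [0, 0, -0.13, 0, 0, 0, 0.05]]
  force: 15

```text
t: 4.43
position: [508.1, -347.8, 7.9]
orientation: [0.001, 0.994, 0.109, 0.001]
wrist_force: [0.2, -0.1, -0.3]
finger_gap: 82.8
```

>>> move_arm:
  deltas:
    - [[0, 0, 0, 0, 0, 0, 0.042], [0, 0, 0, 0, 0, 0, 0.036], [0, 0, 0, 0, 0, 0, 0.03], [0, 0, 0, 0, 0, 0, 0.03], [0, 0, 0, 0, 0, 0, 0.03], [0, 0, 0, 0, 0, 0, 0.03], [0, 0, 0, 0, 0, 0, 0.03], [0, 0, 0.003, 0, 0, 0, 0.03], [0, 0, 0.01, 0, 0, 0, 0.03], [0, 0, 0.03, 0, 0, 0, 0.03]]
  force: 15

```text
t: 5.27
position: [506.0, -346.0, 35.2]
orientation: [-0.001, 0.994, 0.109, -0.002]
wrist_force: [-0.0, 0.4, -1.6]
finger_gap: 37.4
```

>>> move_arm:
  deltas:
    - [[0, 0.005, 0.035, 0, 0, 0, 0.03], [0, 0.01, 0.07, 0, 0, 0, 0.03], [0, 0.015, 0.105, 0, 0, 0, 0.03], [-0.005, 0.025, 0.14, 0, 0, 0.05, 0.03], [-0.01, 0.045, 0.165, 0, 0, 0.15, 0.03], [-0.016, 0.075, 0.175, 0, 0, 0.27, 0.03], [-0.022, 0.11, 0.175, 0, 0, 0.39, 0.03], [-0.028, 0.145, 0.175, 0, 0, 0.51, 0.03], [-0.034, 0.18, 0.175, 0, 0, 0.63, 0.03], [-0.04, 0.21, 0.175, 0, 0, 0.75, 0.03]]

```text
t: 6.1
position: [466.6, -135.1, 212.2]
orientation: [-0.0, 0.884, 0.468, 0.0]
wrist_force: [0.3, 0.2, -2.5]
finger_gap: 37.6
```

>>> move_arm:
  deltas:
    - [[-0.002, 0.018, 0, 0, 0, 0.12, 0.03], [-0.002, 0.034, 0, 0, 0, 0.24, 0.03], [-0.002, 0.05, 0, 0, 0, 0.36, 0.03], [-0.002, 0.066, 0, 0, 0, 0.48, 0.03], [-0.002, 0.082, 0, 0, 0, 0.6, 0.03], [-0.002, 0.098, 0, 0, 0, 0.72, 0.03], [-0.002, 0.112, 0, 0, 0, 0.84, 0.03], [-0.002, 0.126, 0, 0, 0, 0.96, 0.03], [-0.002, 0.138, 0, 0, 0, 1.08, 0.03], [-0.002, 0.147, 0, 0, 0, 1.2, 0.03]]

```text
t: 6.93
position: [465.1, 10.6, 212.2]
orientation: [0.0, 0.465, 0.885, 0.0]
wrist_force: [0.4, 0.3, -1.0]
finger_gap: 37.5
```

>>> move_arm:
  deltas:
    - [[0, 0, 0, 0, 0, 0.12, 0.03], [0, 0, 0, 0, 0, 0.24, 0.03], [0, 0, 0, 0, 0, 0.36, 0.03], [0, 0, 0, 0, 0, 0.48, 0.03], [0, 0, 0, 0, 0, 0.6, 0.03], [0, 0, 0, 0, 0, 0.72, 0.03], [0, 0, 0, 0, 0, 0.84, 0.03], [0, 0, 0, 0, 0, 0.96, 0.03], [0, 0, 0, 0, 0, 1.045, 0.03], [0, 0, 0, 0, 0, 1.045, 0.03]]

```text
t: 7.77
position: [465.2, 9.2, 212.1]
orientation: [0.0, -0.037, 0.999, -0.0]
wrist_force: [1.1, 0.9, -1.4]
finger_gap: 37.8
```

```bash
python3 - <<'E'
from h import *
from rig import *
s=bot.observe()
print(s['t'],s['position'],s['orientation'],s['joint_positions'],s['wrist_force'],s['finger_gap'])
im=camera('wrist');cv2.imwrite('pics/w2.png',im)
im=camera('top');cv2.imwrite('pics/t2.png',im)
im=camera('scene');cv2.imwrite('pics/s2.png',im)
E
```

```text
7.7667 [465.18825031   9.24531502 212.13347566] [ 1.13259256e-04 -3.71452141e-02  9.99309869e-01 -8.04966448e-05] [-0.37199314  0.18566442  0.27857238  1.98431897 -0.06098053  0.97925743
  1.5811567 ] [ 1.06674315  0.8959342  -1.43516824] 37.79794065123509
```

View pics/t2.png

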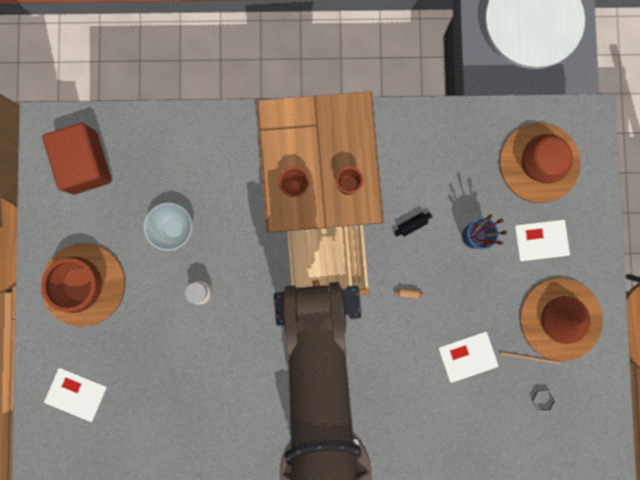

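View pics/s2.png

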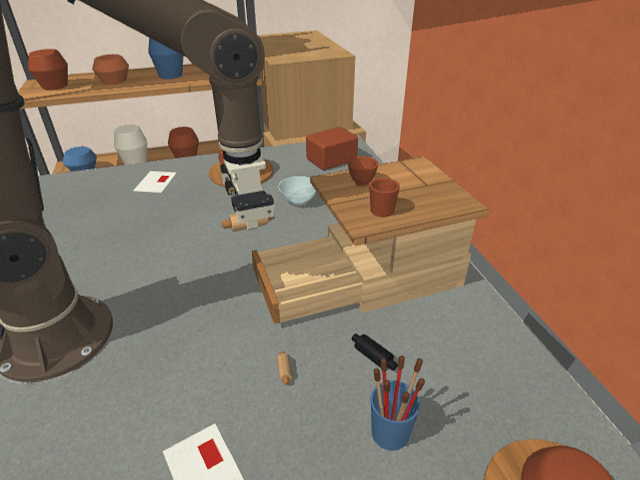

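>>> move_arm:
  deltas:
    - [[0.03, 0, -0.01, 0, 0, 0, 0.03], [0.06, -0.002, -0.03, 0, 0, 0, 0.03], [0.085, -0.003, -0.055, 0, 0, 0, 0.03], [0.09, -0.003, -0.08, 0, 0, 0, 0.03], [0.09, -0.003, -0.1, 0, 0, 0, 0.03], [0.09, -0.003, -0.115, 0, 0, 0, 0.03], [0.09, -0.003, -0.13, 0, 0, 0, 0.03], [0.09, -0.003, -0.14, 0, 0, 0, 0.03], [0.09, -0.003, -0.15, 0, 0, 0, 0.03], [0.09, -0.003, -0.15, 0, 0, 0, 0.03]]

```text
t: 8.75
position: [554.5, 6.7, 60.2]
orientation: [-0.001, -0.035, 0.999, -0.0]
wrist_force: [-0.8, 0.6, -1.9]
finger_gap: 37.7
```

```bash
python3 - <<'E'
from h import *
from rig import *
s=bot.observe()
print(s['t'],s['position'],s['orientation'],s['wrist_force'],s['finger_gap'])
im=camera('wrist');cv2.imwrite('pics/w3.png',im)
im=camera('scene')[160:340,210:450];cv2.imwrite('pics/s3.png',cv2.resize(im,None,fx=3.3,fy=3.3))
E
```

```text
8.75 [554.45988611   6.73951711  60.21725576] [-1.16331340e-03 -3.50991491e-02  9.99383145e-01 -1.60851385e-04] [-0.83868547  0.59050553 -1.91591014] 37.74020662399747
```

View pics/w3.png

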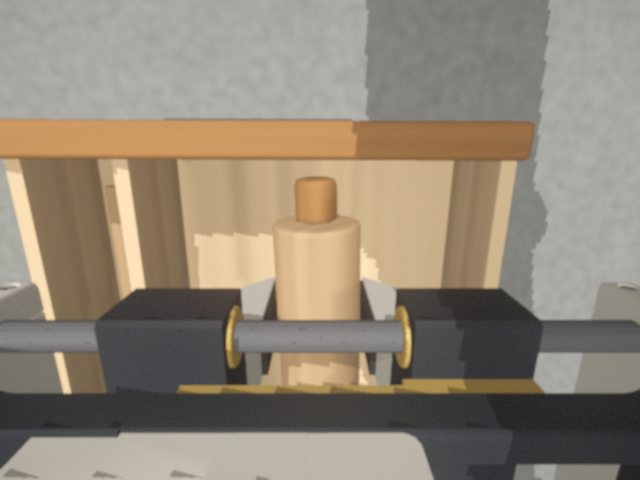

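View pics/s3.png

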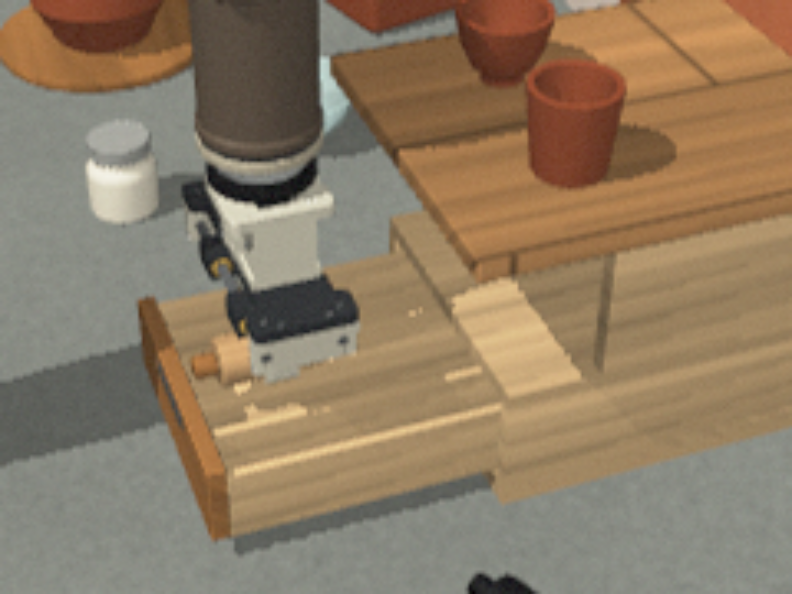

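The wrist view shows the roller (axis at column about 317) midway between the compartment's walls (floor columns about 180–450) and clear of the front panel. Lowering it slowly.

>>> move_arm:
  deltas:
    - [[0, 0, -0.006, 0, 0, 0, 0.03], [0, 0, -0.011, 0, 0, 0, 0.03], [0, 0, -0.015, 0, 0, 0, 0.03], [0, 0, -0.018, 0, 0, 0, 0.03], [0, 0, -0.02, 0, 0, 0, 0.03], [0, 0, -0.0215, 0, 0, 0, 0.03], [0, 0, -0.023, 0, 0, 0, 0.03], [0, 0, -0.024, 0, 0, 0, 0.03], [0, 0, -0.024, 0, 0, 0, 0.03], [0, 0, -0.024, 0, 0, 0, 0.03]]

```text
t: 9.68
position: [555.4, 6.7, 37.8]
orientation: [0.0, -0.036, 0.999, 0.0]
wrist_force: [-0.3, 0.7, -1.6]
finger_gap: 37.6
```

```bash
python3 - <<'E'
from rig import *
s=bot.observe()
print(s['t'],s['position'],s['wrist_force'],s['finger_gap'])
E
```

```text
9.6833 [555.42294586   6.734428    37.78036932] [-0.28848861  0.67115163 -1.57978708] 37.62128885818545
```

>>> move_arm:
  deltas:
    - [[0, 0, -0.0005, 0, 0, 0, 0.03], [0, 0, -0.001, 0, 0, 0, 0.03], [0, 0, -0.0013, 0, 0, 0, 0.03], [0, 0, -0.0016, 0, 0, 0, 0.03], [0, 0, -0.0019, 0, 0, 0, 0.03], [0, 0, -0.0022, 0, 0, 0, 0.03], [0, 0, -0.0025, 0, 0, 0, 0.03], [0, 0, -0.0025, 0, 0, 0, 0.03], [0, 0, -0.0025, 0, 0, 0, 0.03], [0, 0, -0.0025, 0, 0, 0, 0.03]]

```text
t: 10.52
position: [555.4, 6.7, 35.3]
orientation: [0.0, -0.036, 0.999, 0.0]
wrist_force: [-0.1, -0.3, -1.4]
finger_gap: 37.8
```

>>> move_arm:
  deltas:
    - [[0, 0, -0.0005, 0, 0, 0, 0.03], [0, 0, -0.001, 0, 0, 0, 0.03], [0, 0, -0.0013, 0, 0, 0, 0.03], [0, 0, -0.0016, 0, 0, 0, 0.03], [0, 0, -0.0018, 0, 0, 0, 0.03], [0, 0, -0.002, 0, 0, 0, 0.03], [0, 0, -0.002, 0, 0, 0, 0.03], [0, 0, -0.002, 0, 0, 0, 0.03], [0, 0, -0.002, 0, 0, 0, 0.03], [0, 0, -0.002, 0, 0, 0, 0.03]]

```text
t: 11.35
position: [556.8, 6.8, 34.5]
orientation: [0.001, -0.036, 0.999, 0.0]
wrist_force: [-0.7, -0.1, 10.0]
finger_gap: 37.8
```

The wrist force rose to +10 N, so the roller is on the floor. I'll ease off about 1 mm and open.

>>> move_arm:
  deltas:
    - [[0, 0, 0.0005, 0, 0, 0, 0.03], [0, 0, 0.001, 0, 0, 0, 0.03], [0, 0, 0.001, 0, 0, 0, 0.03], [0, 0, 0.001, 0, 0, 0, 0.036], [0, 0, 0.001, 0, 0, 0, 0.04], [0, 0, 0.001, 0, 0, 0, 0.044], [0, 0, 0.001, 0, 0, 0, 0.048], [0, 0, 0.001, 0, 0, 0, 0.054], [0, 0, 0.001, 0, 0, 0, 0.06], [0, 0, 0.001, 0, 0, 0, 0.062]]

```text
t: 12.18
position: [555.2, 6.7, 34.1]
orientation: [-0.0, -0.036, 0.999, -0.0]
wrist_force: [-0.7, 0.4, -0.3]
finger_gap: 60.5
```

>>> move_arm:
  deltas:
    - [[0, 0, 0, 0, 0, 0, 0.064], [0, 0, 0, 0, 0, 0, 0.064], [0, 0, 0, 0, 0, 0, 0.064], [0, 0, 0, 0, 0, 0, 0.064], [0, 0, 0.01, 0, 0, 0, 0.064], [0, 0, 0.03, 0, 0, 0, 0.064], [0, 0, 0.06, 0, 0, 0, 0.064], [0, 0, 0.09, 0, 0, 0, 0.064], [0, 0, 0.12, 0, 0, 0, 0.064], [0, 0, 0.13, 0, 0, 0, 0.064]]

```text
t: 13.02
position: [557.4, 6.5, 169.2]
orientation: [0.003, -0.035, 0.999, 0.0]
wrist_force: [0.6, 0.6, 0.2]
finger_gap: 63.7
```

```bash
python3 - <<'E'
from h import *
from rig import *
s=bot.observe()
print(s['t'],s['position'],s['wrist_force'],s['finger_gap'])
im=camera('wrist');cv2.imwrite('pics/w4.png',im)
E
```

```text
13.0167 [557.40003505   6.53910575 169.22464737] [0.58215087 0.57099256 0.16838456] 63.69943622398182
```

View pics/w4.png

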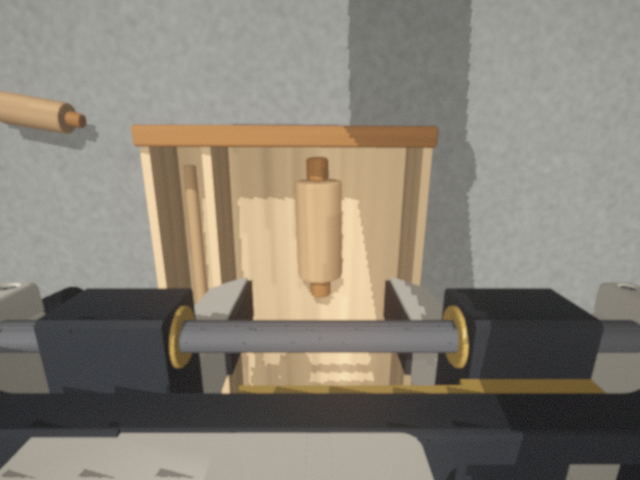

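The roller lies flat on its own in the middle of the compartment, at (318,228) in the wrist view. The push needs a leaning tool, so first I'll identify the arm's kinematics from logged poses to plan a reachable lean.

```bash
cat > fk.py <<'E'
import numpy as np, itertools
from scipy.spatial.transform import Rotation as R
from scipy.optimize import least_squares
def T(Rm=np.eye(3),p=(0,0,0)):
    M=np.eye(4);M[:3,:3]=Rm;M[:3,3]=p;return M
rz=lambda q:T(R.from_euler('z',q).as_matrix());ry=lambda q:T(R.from_euler('y',q).as_matrix());tr=lambda *p:T(p=p)
def fk(q,P,sg):
    o1,d,a,b,c,sx,sy,ex,fx,ey,o7=P
    return rz(sg[0]*q[0]+o1)@tr(sx,sy,d)@ry(q[1])@rz(sg[1]*q[2])@tr(ex,ey,a)@ry(q[3])@tr(fx,0,b)@rz(sg[2]*q[4])@ry(q[5])@tr(0,0,c)@rz(sg[3]*q[6]+o7)
E
python3 - <<'E'
from fk import *
from rig import bot
import json
s=bot.observe()
D=[([-1.317,.434,.025,1.573,-.012,1.134,-.075],[218.326,585.641,226.742],[0,.177476,.984125,0]),
([-0.00903263,0.60998104,0.80637441,1.74966188,-0.51053731,1.00666417,-0.36322783],[506.957,-347.02,136.369],[-.00044,.994089,.108568,-.000834]),
([-0.37199314,0.18566442,0.27857238,1.98431897,-0.06098053,0.97925743,1.5811567],[465.188,9.245,212.133],[.000113,-.0371452,.99931,-.00008]),
(list(s['joint_positions']),list(s['position']),list(s['orientation']))]
json.dump(D,open('D.json','w'))
print(D[3])
best=[]
for sg in itertools.product([1,-1],repeat=4):
  for o1 in np.arange(0,6.2,1.05):
   for o7 in (0,1.57,3.14,4.71):
    def f(P):
        r=[]
        for q,p,o in D:
            M=fk(q,P,sg);r+=list((M[:3,3]-p)/3);dR=R.from_matrix(M[:3,:3]).inv()*R.from_quat([o[1],o[2],o[3],o[0]]);r+=list(dR.as_rotvec()*100)
        r+=list(np.array(P[5:10])/60)+[(P[4]-300)/200,(P[1]-300)/200]
        return r
    try:s_=least_squares(f,[o1,300,500,450,300,0,0,0,0,0,o7],max_nfev=40)
    except Exception:continue
    best.append((s_.cost,sg,np.round(s_.x,3)))
best.sort(key=lambda t:t[0])
for b in best[:5]:print(b)
E
```

```text
([np.float64(-0.31925172723583345), np.float64(0.38146320427054425), np.float64(0.28394544426056406), np.float64(1.8362388721431318), np.float64(-0.13085388639581882), np.float64(0.9348418914614578), np.float64(1.6640928152424788)], [np.float64(557.7351437805603), np.float64(6.668194779672743), np.float64(169.32918305283093)], [np.float64(0.0035072665388884323), np.float64(-0.03537824314398859), np.float64(0.9993677550527903), np.float64(0.0004112836199297439)])
(np.float64(0.28066717660441115), (-1, -1, -1, -1), array([-3.00000e-03,  2.47838e+02,  5.57769e+02,  4.25926e+02,
        3.49153e+02, -5.65000e-01, -3.42020e+01,  1.25100e+00,
       -2.60300e+00, -1.74730e+01,  1.56800e+00]))
(np.float64(0.2806671766045051), (-1, -1, -1, -1), array([-3.00000e-03,  2.47838e+02,  5.57769e+02,  4.25926e+02,
        3.49153e+02, -5.65000e-01, -3.42020e+01,  1.25100e+00,
       -2.60300e+00, -1.74730e+01,  1.56800e+00]))
(np.float64(0.28066717660462676), (-1, -1, -1, -1), array([-3.00000e-03,  2.47838e+02,  5.57769e+02,  4.25926e+02,
        3.49153e+02, -5.65000e-01, -3.42010e+01,  1.25100e+00,
       -2.60300e+00, -1.74730e+01,  1.56800e+00]))
(np.float64(0.2806671766047814), (-1, -1, -1, -1), array([-3.00000e-03,  2.47838e+02,  5.57769e+02,  4.25926e+02,
        3.49153e+02, -5.65000e-01, -3.42010e+01,  1.25100e+00,
       -2.60300e+00, -1.74730e+01,  1.56800e+00]))
(np.float64(0.2806671766053329), (-1, -1, -1, -1), array([-3.00000e-03,  2.47838e+02,  5.57769e+02,  4.25926e+02,
        3.49153e+02, -5.65000e-01, -3.42010e+01,  1.25100e+00,
       -2.60300e+00, -1.74730e+01,  1.56800e+00]))
```

>>> move_arm:
  deltas:
    - [[-0.005, 0, 0.02, 0, 0, 0, 0.03], [-0.02, -0.003, 0.03, 0, 0, 0, 0.0], [-0.04, -0.006, 0.03, 0, 0, 0, 0.0], [-0.06, -0.01, 0.03, 0, -0.05, 0, 0.0], [-0.08, -0.015, 0.03, 0, -0.1, 0, 0.0], [-0.09, -0.02, 0.03, 0, -0.15, 0, 0.0], [-0.1, -0.025, 0.03, 0, -0.2, 0, 0.0], [-0.11, -0.03, 0.03, 0, -0.25, 0, 0.0], [-0.11, -0.03, 0.03, 0, -0.3, 0, 0.0], [-0.11, -0.03, 0.03, 0, -0.35, 0, 0.0]]

```text
t: 13.9
position: [444.3, -23.5, 194.1]
orientation: [0.175, -0.035, 0.984, -0.006]
wrist_force: [0.4, 0.3, 0.2]
finger_gap: 2.5
```

```bash
cat > fit.py <<'E'
from fk import *
from rig import bot
import json
s=bot.observe()
D=json.load(open('D.json')) if True else 0
E
python3 - <<'E'
import json
from fk import *
from rig import bot
s=bot.observe();print(s['t'],s['position'],s['orientation'],s['joint_positions'],s['finger_gap'])
D=[([-1.317,.434,.025,1.573,-.012,1.134,-.075],[218.326,585.641,226.742],[0,.177476,.984125,0]),
([-0.00903263,0.60998104,0.80637441,1.74966188,-0.51053731,1.00666417,-0.36322783],[506.957,-347.02,136.369],[-.00044,.994089,.108568,-.000834]),
([-0.37199314,0.18566442,0.27857238,1.98431897,-0.06098053,0.97925743,1.5811567],[465.188,9.245,212.133],[.000113,-.0371452,.99931,-.00008]),
([-0.31925172723583345,0.38146320427054425,0.28394544426056406,1.8362388721431318,-0.13085388639581882,0.9348418914614578,1.6640928152424788], [557.7351,6.668,169.329],[0.0035072665388884323,-0.03537824314398859,0.9993677550527903,0.0004112836199297439]),
([float(v) for v in s['joint_positions']],[float(v) for v in s['position']],[float(v) for v in s['orientation']])]
json.dump(D,open('D.json','w'))
sg=(-1,-1,-1,-1)
def f(P):
        r=[]
        for q,p,o in D:
            M=fk(q,P,sg);r+=list((M[:3,3]-p)/2);dR=R.from_matrix(M[:3,:3]).inv()*R.from_quat([o[1],o[2],o[3],o[0]]);r+=list(dR.as_rotvec()*200)
        r+=list(np.array(P[5:10])/60)
        return r
S=least_squares(f,[0,250,557,426,350,0,-34,0,0,-17,1.57])
print(S.cost,np.round(S.x,3),np.round(S.fun[:30],1))
json.dump(list(S.x),open('P.json','w'))
E
```

```text
13.9 [444.33286332 -23.45736264 194.07516244] [ 0.17501227 -0.03478169  0.98393399 -0.00590312] [-0.37580032 -0.0254999   0.2801174   2.33300234  0.08400407  0.483859
  1.47946418] 2.5396736163972995
0.24488448142199135 [-1.00000e-03  2.70738e+02  5.57300e+02  4.26607e+02  3.69783e+02
  2.62000e-01 -3.58810e+01  5.85000e-01 -5.61000e-01 -1.70670e+01
  1.57000e+00] [-0.   0.   0.1  0.1 -0.1  0.  -0.   0.  -0.  -0.  -0.  -0.   0.  -0.
 -0.  -0.   0.  -0.   0.  -0.  -0.  -0.   0.  -0.  -0.  -0.   0.  -0.1
 -0.  -0. ]
```

```bash
cat > ik.py <<'E'
from fk import *
import json
P=json.load(open('P.json'));SG=(-1,-1,-1,-1)
LO=np.array([-2.62,-.44,-1.27,.08,-1.32,.12,-2.74]);HI=np.array([2.62,2.09,1.32,2.57,4.46,2,2.74])
F=lambda q:fk(q,P,SG)
def err(q,M):
    C=F(q);return np.r_[(C[:3,3]-M[:3,3])/300,(R.from_matrix(M[:3,:3]*1)*R.from_matrix(C[:3,:3]).inv()).as_rotvec()*1.0]
def ik(M,q0,reg=1e-3):
    q0=np.clip(q0,LO+.01,HI-.01)
    s=least_squares(lambda q:np.r_[err(q,M),reg*(q-q0)],q0,bounds=(LO+.005,HI-.005))
    e=err(s.x,M);return s.x,np.linalg.norm(e[:3])*300,np.linalg.norm(e[3:])
YAW=np.radians(3.8)
def pose(p,th,flip=0,yaw=YAW):
    # lean th: tips forward; tool y to left
    Rm=R.from_euler('z',yaw)*R.from_euler('y',-th)*R.from_matrix(np.array([[-1,0,0],[0,1,0],[0,0,-1]]).T)
    if flip:Rm=Rm*R.from_euler('z',np.pi)
    return T(Rm.as_matrix(),p)
E
python3 - <<'E'
from ik import *
np.set_printoptions(precision=2,suppress=True)
rng=np.random.default_rng(0)
print(F([-0.37580032,-0.0254999,0.2801174,2.33300234,0.08400407,0.483859,1.47946418]))
for th in (30,35,40,45,50,60):
  for x in (474,684):
   for fl in (0,1):
    p=np.array([474,-21,54])+(x-474)*np.array([1,.066,0]);M=pose(p,np.radians(th),fl)
    sols=[]
    for k in range(40):
        q,e,a=ik(M,rng.uniform(LO,HI),1e-6)
        if e<.5 and a<.005 and not any(np.abs(q-s).max()<.4 for s in sols):sols.append(q)
    print(th,x,fl,len(sols))
    for s in sols[:8]:print('   ',s)
E
```

```text
[[ -0.94  -0.07   0.34 444.32]
 [ -0.07   1.     0.   -23.48]
 [ -0.34  -0.02  -0.94 194.14]
 [  0.     0.     0.     1.  ]]
30 474 0 2
    [ 0.63  0.49 -0.87  2.52  2.17  0.46 -0.56]
    [ 0.02  0.36 -0.11  2.56  3.    0.31 -1.43]
30 474 1 2
    [ 0.02  0.36 -0.11  2.56  3.    0.31  1.71]
    [ 0.63  0.49 -0.87  2.52  2.17  0.46  2.58]
30 684 0 2
    [ 0.63  0.79 -1.    2.03  1.62  0.61  0.18]
    [ 0.19  0.57 -0.35  2.07  1.59  0.18  0.04]
30 684 1 1
    [-0.24  0.55  0.24  2.11  4.45  0.13  0.22]
35 474 0 0
35 474 1 0
35 684 0 4
    [-0.6   0.68  0.75  2.21  4.17  0.49 -2.73]
    [ 0.25  0.59 -0.42  2.14  2.24  0.27 -0.59]
    [-0.07  0.55  0.01  2.16  3.16  0.18 -1.59]
    [ 0.73  0.91 -1.18  2.1   1.87  0.77  0.04]
35 684 1 5
    [-0.85  1.06  1.31  2.22  4.3   1.02  0.09]
    [-0.18  0.56  0.15  2.17  3.5   0.21  1.18]
    [ 0.35  0.62 -0.56  2.13  2.09  0.33  2.73]
    [-0.66  0.72  0.85  2.21  4.21  0.56  0.35]
    [-0.05  0.55 -0.02  2.16  3.09  0.18  1.63]
40 474 0 0
40 474 1 0
40 684 0 6
    [ 0.17  0.59 -0.31  2.21  2.73  0.37 -1.09]
    [ 0.49  0.7  -0.76  2.19  2.28  0.
[... 1084 characters left out ...]
34  3.07  0.72 -1.47]
50 684 1 5
    [-0.3   0.68  0.31  2.37  3.33  0.77  1.29]
    [ 0.29  0.7  -0.47  2.32  2.84  0.74  2.01]
    [-0.84  1.21  1.27  2.41  3.82  1.28  0.37]
    [ 0.72  0.99 -1.11  2.29  2.47  0.95  2.69]
    [-0.67  0.88  0.86  2.4   3.65  0.97  0.78]
60 474 0 0
60 474 1 0
60 684 0 4
    [ 0.39  0.87 -0.6   2.4   2.94  1.11 -1.07]
    [-0.23  0.81  0.21  2.45  3.21  1.15 -1.74]
    [-0.63  1.03  0.8   2.48  3.41  1.31 -2.26]
    [ 0.68  1.08 -1.02  2.38  2.78  1.18 -0.62]
60 684 1 4
    [ 0.26  0.82 -0.43  2.41  3.    1.1   1.92]
    [-0.45  0.89  0.52  2.47  3.32  1.22  1.15]
    [-0.09  0.79  0.03  2.44  3.15  1.13  1.55]
    [-0.82  1.39  1.22  2.49  3.52  1.53  0.38]
```

```bash
python3 - <<'E'
from ik import *
np.set_printoptions(precision=2,suppress=True)
q0=np.array([-0.37580032,-0.0254999,0.2801174,2.33300234,0.08400407,0.483859,1.47946418])
for th in (0,5,10,15):
  print(th);q=q0
  for x,z in ((444,194),(450,120),(455,54),(474,54),(530,54),(590,54),(610,54)):
    q,e,a=ik(pose([x,-21+(x-474)*.066,z],np.radians(th)),q,1e-2);print('  ',x,z,q,round(e,1),round(a,3))
print('flipped')
for th in (30,35,40,45,50):
  q=np.array([.02,.36,-.11,2.5,3.,.31,-1.43])
  for x in (684,640,600,580,560,540):
    q,e,a=ik(pose([x,-21+(x-474)*.066,54],np.radians(th)),q,1e-3);print(th,x,q,round(e,1),round(a,3))
E
```

```text
0
   444 194 [-0.31  0.17  0.28  2.05 -0.06  0.92  1.64] 0.0 0.0
   450 120 [-0.28  0.29  0.26  2.13 -0.11  0.73  1.69] 0.0 0.0
   455 54 [-0.24  0.41  0.21  2.18 -0.16  0.57  1.73] 0.0 0.0
   474 54 [-0.23  0.43  0.21  2.13 -0.16  0.59  1.73] 0.0 0.0
   530 54 [-0.23  0.5   0.21  2.   -0.17  0.66  1.73] 0.0 0.0
   590 54 [-0.22  0.58  0.22  1.85 -0.18  0.73  1.73] 0.0 0.0
   610 54 [-0.22  0.6   0.22  1.8  -0.18  0.76  1.73] 0.0 0.0
5
   444 194 [-0.33  0.12  0.29  2.12 -0.05  0.82  1.63] 0.0 0.0
   450 120 [-0.29  0.24  0.26  2.2  -0.11  0.62  1.69] 0.0 0.0
   455 54 [-0.23  0.37  0.2   2.25 -0.17  0.44  1.75] 0.0 0.0
   474 54 [-0.22  0.4   0.2   2.21 -0.17  0.46  1.75] 0.0 0.0
   530 54 [-0.22  0.46  0.2   2.08 -0.18  0.53  1.74] 0.0 0.0
   590 54 [-0.21  0.54  0.2   1.93 -0.19  0.6   1.74] 0.0 0.0
   610 54 [-0.21  0.56  0.2   1.88 -0.19  0.63  1.74] 0.0 0.0
10
   444 194 [-0.34  0.07  0.29  2.19 -0.03  0.71  1.61] 0.0 0.0
   450 120 [-0.29  0.2   0.26  2.27 -0.12  0.5   1.69] 0.0 0.0
   455 54 [-0.2   0.34  0.16  2.32 -0.19  0.31  1.76] 0.0 0.0
   474 54 [-0.2   0.37  0.16  2.2
[... 1737 characters left out ...]
2  0.61 -0.12  2.29  3.03  0.54 -1.44] 0.0 0.0
45 640 [ 0.03  0.58 -0.13  2.39  3.04  0.62 -1.44] 0.0 0.0
45 600 [ 0.04  0.57 -0.14  2.48  3.04  0.69 -1.45] 0.0 0.0
45 580 [ 0.05  0.56 -0.15  2.53  3.04  0.74 -1.45] 0.0 0.0
45 560 [ 0.16  0.57 -0.3   2.56  2.96  0.78 -1.34] 0.0 0.0
45 540 [ 0.8   0.9  -1.2   2.56  2.39  1.04 -0.55] 0.0 0.0
50 684 [ 0.04  0.65 -0.14  2.34  3.06  0.72 -1.45] 0.0 0.0
50 640 [ 0.04  0.64 -0.15  2.44  3.06  0.81 -1.45] 0.0 0.0
50 600 [ 0.05  0.64 -0.15  2.54  3.06  0.91 -1.46] 0.0 0.0
50 580 [ 0.29  0.67 -0.46  2.56  2.91  0.95 -1.23] 0.0 0.0
50 560 [ 0.82  1.06 -1.26  2.56  2.47  1.21 -0.48] 2.1 0.006
50 540 [ 0.84  1.01 -1.26  2.56  2.43  1.13 -0.47] 12.5 0.039
```

>>> move_arm:
  deltas:
    - [[0, 0, 0, 0, 0.1, 0, 0.0], [0, 0, -0.01, 0, 0.2, 0, 0.0], [0, 0, -0.03, 0, 0.26, 0, 0.0], [0, 0, -0.055, 0, 0.26, 0, 0.0], [0, 0, -0.08, 0, 0.26, 0, 0.0], [0, 0, -0.1, 0, 0.26, 0, 0.0], [0, 0, -0.12, 0, 0.26, 0, 0.0], [0, 0.001, -0.132, 0, 0.26, 0, 0.0], [0, 0.001, -0.138, 0, 0.26, 0, 0.0], [0, 0.001, -0.138, 0, 0.26, 0, 0.0]]
  force: 30

```text
t: 14.73
position: [444.3, -22.4, 55.1]
orientation: [0.044, -0.035, 0.998, -0.002]
wrist_force: [0.6, -0.1, -0.0]
finger_gap: 0.3
```

>>> move_arm:
  deltas:
    - [[0.005, 0, 0, 0, 0, 0, 0.0], [0.011, 0.001, 0, 0, 0, 0, 0.0], [0.017, 0.001, 0, 0, 0, 0, 0.0], [0.023, 0.001, 0, 0, 0, 0, 0.0], [0.029, 0.002, 0, 0, 0, 0, 0.0], [0.035, 0.002, 0, 0, 0, 0, 0.0], [0.042, 0.003, 0, 0, 0, 0, 0.0], [0.05, 0.003, 0, 0, 0, 0, 0.0], [0.058, 0.004, 0, 0, 0, 0, 0.0], [0.067, 0.004, 0, 0, 0, 0, 0.0]]

```text
t: 15.57
position: [513.0, -18.0, 56.1]
orientation: [0.045, -0.036, 0.998, -0.002]
wrist_force: [-1.3, 1.1, -0.1]
finger_gap: 0.5
```

>>> move_arm:
  deltas:
    - [[0.009, 0, 0, 0, 0, 0, 0.0], [0.018, 0.001, 0, 0, 0, 0, 0.0], [0.027, 0.002, 0, 0, 0, 0, 0.0], [0.036, 0.002, 0, 0, 0, 0, 0.0], [0.045, 0.003, 0, 0, 0, 0, 0.0], [0.053, 0.003, 0, 0, 0, 0, 0.0], [0.06, 0.004, 0, 0, 0, 0, 0.0], [0.065, 0.004, 0, 0, 0, 0, 0.0], [0.069, 0.004, 0, 0, 0, 0, 0.0], [0.07, 0.004, 0, 0, 0, 0, 0.0]]

```text
t: 16.4
position: [583.4, -14.0, 56.4]
orientation: [0.045, -0.036, 0.998, -0.002]
wrist_force: [-1.2, 1.0, 0.7]
finger_gap: -0.0
```

```bash
python3 - <<'E'
from h import *
from rig import *
s=bot.observe()
print(s['t'],s['position'],s['wrist_force'],s['joint_positions'])
im=camera('scene')[140:340,210:500];cv2.imwrite('pics/s5.png',cv2.resize(im,None,fx=2.7,fy=2.7))
E
```

```text
16.4 [583.41076143 -14.04273998  56.3757823 ] [-1.20317041  1.03417991  0.68194984] [-0.25189502  0.52629784  0.24917948  1.95275872 -0.21630031  0.59533518
  1.77562779]
```

View pics/s5.png

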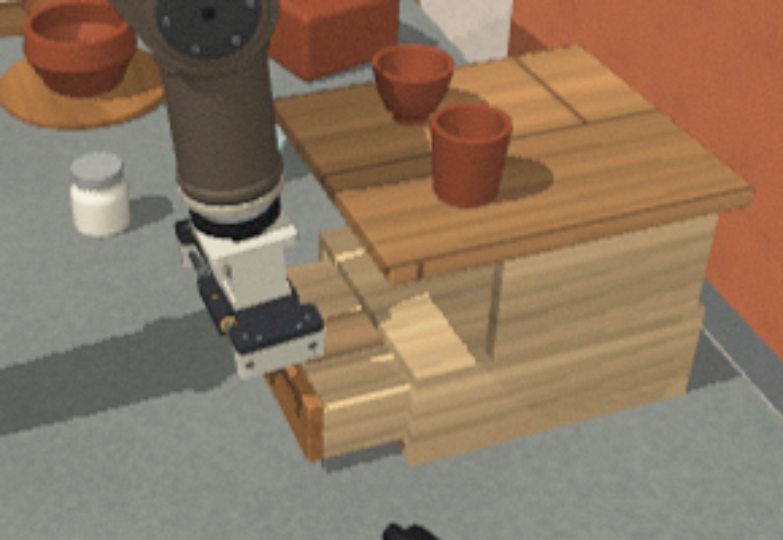

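```bash
python3 - <<'E'
from ik import *
np.set_printoptions(precision=3,suppress=True)
qs=np.array([-0.25189502,0.52629784,0.24917948,1.95275872,-0.21630031,0.59533518,1.77562779])
q=qs
for x,z,th in((540,60,5),(500,120,5),(470,200,5),(450,230,5)):
    q,e,a=ik(pose([x,-17,z],np.radians(th)),q,1e-2)
print(q,e,a)
qa=q
for pre in ((520,-17,200,42),(480,-17,230,42)):
  qb,e,a=ik(pose(pre[:3],np.radians(pre[3])),np.array([.05,.4,-.14,2.3,3.03,.6,-1.45]),1e-3)
  print('pre',pre,qb,e,a)
  for t in np.linspace(0,1,11):
    q=qa+(qb-qa)*t
    M=F(q);print(round(t,1),q[[4,5,6]],M[:3,3].round(0),'z',M[:3,2].round(2),'y',M[:3,1].round(2))
E
```

```text
[-0.348  0.083  0.29   2.056 -0.031  0.918  1.594] 0.003499009167217587 1.2999479176746498e-05
pre (520, -17, 200, 42) [ 0.077  0.061 -0.156  2.483  3.033  0.135 -1.466] 0.0002265493176087499 8.570044673947879e-07
0.0 [-0.031  0.918  1.594] [450. -17. 230.] z [ 0.09  0.01 -1.  ] y [-0.07  1.    0.  ]
0.1 [0.276 0.84  1.288] [ 463. -100.  227.] z [ 0.15 -0.21 -0.97] y [ 0.06  0.98 -0.21]
0.2 [0.582 0.761 0.982] [ 487. -163.  240.] z [ 0.25 -0.38 -0.89] y [ 0.17  0.92 -0.34]
0.3 [0.888 0.683 0.676] [ 520. -201.  262.] z [ 0.38 -0.48 -0.79] y [ 0.26  0.88 -0.4 ]
0.4 [1.195 0.605 0.37 ] [ 555. -212.  284.] z [ 0.51 -0.5  -0.7 ] y [ 0.3   0.86 -0.4 ]
0.5 [1.501 0.527 0.064] [ 585. -199.  299.] z [ 0.63 -0.46 -0.62] y [ 0.3   0.89 -0.36]
0.6 [ 1.807  0.448 -0.242] [ 605. -167.  302.] z [ 0.72 -0.37 -0.58] y [ 0.25  0.93 -0.29]
0.7 [ 2.114  0.37  -0.548] [ 609. -124.  292.] z [ 0.78 -0.25 -0.58] y [ 0.16  0.96 -0.21]
0.8 [ 2.42   0.292 -0.854] [595. -79. 269.] z [ 0.78 -0.13 -0.61] y [ 0.07  0.99 -0.13]
0.9 [ 2.727  0.213 -1.16 ] [564. -42. 237.] z [ 0.74 -0.02 -0.67] y [-0.02  1.   -0.05]

[... 478 characters left out ...]
.68  0.295] [ 555. -265.  342.] z [ 0.53 -0.59 -0.61] y [ 0.42  0.81 -0.42]
0.4 [ 1.731  0.601 -0.138] [ 600. -253.  394.] z [ 0.7  -0.55 -0.45] y [ 0.43  0.84 -0.34]
0.5 [ 2.171  0.522 -0.571] [ 631. -204.  423.] z [ 0.84 -0.41 -0.35] y [ 0.34  0.91 -0.24]
0.6 [ 2.612  0.442 -1.003] [ 638. -136.  421.] z [ 0.92 -0.23 -0.33] y [ 0.19  0.97 -0.15]
0.7 [ 3.052  0.363 -1.436] [620. -70. 390.] z [ 0.92 -0.06 -0.39] y [ 0.03  1.   -0.07]
0.8 [ 3.493  0.284 -1.869] [581. -24. 337.] z [ 0.86  0.06 -0.5 ] y [-0.07  1.   -0.  ]
0.9 [ 3.933  0.204 -2.302] [531.  -7. 279.] z [ 0.77  0.09 -0.63] y [-0.09  1.    0.02]
1.0 [ 4.374  0.125 -2.735] [480. -17. 229.] z [ 0.67  0.04 -0.74] y [-0.07  1.   -0.  ]
```

```bash
cat > plan.py <<'E'
from ik import *
np.set_printoptions(precision=3,suppress=True)
qs=np.array([-0.25189502,0.52629784,0.24917948,1.95275872,-0.21630031,0.59533518,1.77562779])
qC,e,a=ik(pose([572,-15,56],np.radians(42)),np.array([.03,.5,-.13,2.47,3.03,.53,-1.44]),1e-3)
def rowdelta(M0,M):
    return np.r_[(M[:3,3]-M0[:3,3])/1000,(R.from_matrix(M[:3,:3])*R.from_matrix(M0[:3,:3]).inv()).as_rotvec()]
# distance check of tool points to shelf box (cabinet frame)
def clear(q):
    M=F(q);pts=[]
    for zb,rx,ry in ((0,10,12),(-40,10,40),(-66,38,95),(-130,38,95),(-160,50,50),(-220,55,55),(-370,60,60)):
        for sx in(-1,1):
            for sy in(-1,1):pts.append((M@[sx*rx,sy*ry,zb,1])[:3])
    pts.append((M@[95,0,-158,1])[:3]);pts=np.array(pts)
    c=np.array([644.5,-11,0]);u=np.array([np.cos(YAW),np.sin(YAW),0])
    d=(pts-c)@u   # >0 means beyond lip
    inz=(pts[:,2]>200)
    return d[inz].max() if inz.any() else -999, pts[:,2].min()
E
python3 - <<'E'
from plan import *
print('qC',qC,F(qC)[:3,3])
qA=np.array([-.25,0,.2,2.45,0,.5,1.55]);qB=np.array([-.06,0.05,0.,2.45,3.03,.55,-1.45])
for a,b,n in((qs,qA,8),(qA,qB,20),(qB,qC,10)):
    print('---')
    for t in np.linspace(0,1,n+1):
        q=a+(b-a)*t;M=F(q);print(q[[1,3,4,5,6]],M[:3,3].round(0),'lean',np.degrees(np.arctan2(M[0,2],-M[2,2])).round(0),'zx',M[:3,2].round(2),np.round(clear(q)))
E
```

```text
qC [ 0.042  0.518 -0.14   2.509  3.038  0.618 -1.45 ] [572. -15.  56.]
---
[ 0.526  1.953 -0.216  0.595  1.776] [584. -14.  56.] lean 5.0 zx [ 0.09  0.   -1.  ] [-25.  55.]
[ 0.461  2.015 -0.189  0.583  1.747] [557. -17.  74.] lean 6.0 zx [ 0.1   0.   -0.99] [-54.  73.]
[ 0.395  2.077 -0.162  0.572  1.719] [529. -20.  89.] lean 7.0 zx [ 0.11  0.   -0.99] [-83.  88.]
[ 0.329  2.139 -0.135  0.56   1.691] [501. -22. 102.] lean 7.0 zx [ 0.13  0.   -0.99] [-114.  101.]
[ 0.263  2.201 -0.108  0.548  1.663] [472. -25. 114.] lean 8.0 zx [ 0.14  0.   -0.99] [-144.  112.]
[ 0.197  2.264 -0.081  0.536  1.635] [442. -27. 123.] lean 9.0 zx [ 0.15  0.   -0.99] [-176.  121.]
[ 0.132  2.326 -0.054  0.524  1.606] [413. -30. 130.] lean 9.0 zx [ 0.16  0.01 -0.99] [-203.  128.]
[ 0.066  2.388 -0.027  0.512  1.578] [383. -32. 134.] lean 10.0 zx [ 0.18  0.01 -0.98] [-233.  132.]
[0.   2.45 0.   0.5  1.55] [353. -35. 137.] lean 11.0 zx [ 0.19  0.01 -0.98] [-264.  135.]
---
[0.   2.45 0.   0.5  1.55] [353. -35. 137.] lean 11.0 zx [ 0.19  0.01 -0.98] [-264.  135.]
[0.003 2.45  0.151 0.502 1.4  ] [354. -62. 1
[... 2343 characters left out ...]
]
[ 0.237  2.473  3.033  0.577 -1.45 ] [624. -29. 227.] lean 58.0 zx [ 0.84  0.01 -0.54] [-16. 218.]
[ 0.284  2.479  3.034  0.584 -1.45 ] [619. -27. 197.] lean 55.0 zx [ 0.82  0.01 -0.57] [-21. 188.]
[ 0.331  2.485  3.035  0.591 -1.45 ] [612. -25. 168.] lean 52.0 zx [ 0.79  0.02 -0.61] [-59. 159.]
[ 0.378  2.491  3.036  0.598 -1.45 ] [604. -23. 139.] lean 50.0 zx [ 0.76  0.02 -0.65] [-66. 131.]
[ 0.425  2.497  3.036  0.605 -1.45 ] [595. -20. 111.] lean 47.0 zx [ 0.73  0.03 -0.68] [-119.  103.]
[ 0.472  2.503  3.037  0.612 -1.45 ] [584. -18.  83.] lean 45.0 zx [ 0.7   0.04 -0.71] [-125.   76.]
[ 0.518  2.509  3.038  0.618 -1.45 ] [572. -15.  56.] lean 42.0 zx [ 0.67  0.04 -0.74] [-143.   49.]
```

```bash
cat >> plan.py <<'E'
qC,e,a=ik(pose([568,-15,56],np.radians(40)),np.array([.03,.5,-.13,2.47,3.03,.53,-1.44]),1e-3)
qD,eD,aD=ik(pose([560,-16,120],np.radians(45)),qC,1e-3)
qA=np.array([-.25,0,.2,2.45,0,.5,1.55]);qB=np.array([-.06,-.15,0.,2.45,3.03,.5,-1.45])
E
python3 - <<'E'
from plan import *
print('qC',qC,'qD',qD,eD,aD)
for a,b,n in((qA,qB,10),(qB,qD,8),(qD,qC,4)):
    print('---')
    for t in np.linspace(0,1,n+1):
        q=a+(b-a)*t;M=F(q);print(q[[1,3,4,5,6]],M[:3,3].round(0),'lean',np.degrees(np.arctan2(M[0,2],-M[2,2])).round(0),np.round(clear(q)))
print('rows from qs (583.4..)')
M0=F(qs)
for t in np.linspace(0,1,16)[1:]:print(rowdelta(M0,F(qs+(qA-qs)*t)).round(3).tolist())
E
```

```text
qC [ 0.037  0.496 -0.134  2.492  3.031  0.544 -1.447] qD [ 0.055  0.35  -0.15   2.535  3.045  0.529 -1.465] 4.7327213909617134e-05 1.3406587088404824e-07
---
[0.   2.45 0.   0.5  1.55] [353. -35. 137.] lean 11.0 [-264.  135.]
[-0.015  2.45   0.303  0.5    1.25 ] [363. -87. 147.] lean 13.0 [-254.  143.]
[-0.03   2.45   0.606  0.5    0.95 ] [ 384. -134.  167.] lean 18.0 [-235.  161.]
[-0.045  2.45   0.909  0.5    0.65 ] [ 414. -171.  197.] lean 25.0 [-208.  189.]
[-0.06   2.45   1.212  0.5    0.35 ] [ 450. -195.  235.] lean 33.0 [-177.  225.]
[-0.075  2.45   1.515  0.5    0.05 ] [ 489. -204.  277.] lean 43.0 [-146.  263.]
[-0.09   2.45   1.818  0.5   -0.25 ] [ 526. -196.  322.] lean 53.0 [-119.  300.]
[-0.105  2.45   2.121  0.5   -0.55 ] [ 557. -174.  365.] lean 62.0 [-89. 338.]
[-0.12   2.45   2.424  0.5   -0.85 ] [ 582. -137.  404.] lean 69.0 [-64. 370.]
[-0.135  2.45   2.727  0.5   -1.15 ] [596. -90. 434.] lean 74.0 [-49. 386.]
[-0.15  2.45  3.03  0.5  -1.45] [599. -38. 453.] lean 77.0 [-45. 397.]
---
[-0.15  2.45  3.03  0.5  -1.45] [599. -38. 453.] lean 77.0 [-45. 397.]
[-0.087  2.
[... 1010 characters left out ...]
.4..)
[-0.014, -0.002, 0.01, 0.001, -0.006, -0.005]
[-0.029, -0.003, 0.018, 0.001, -0.012, -0.01]
[-0.043, -0.004, 0.027, 0.002, -0.018, -0.014]
[-0.058, -0.006, 0.035, 0.003, -0.024, -0.018]
[-0.073, -0.007, 0.042, 0.004, -0.031, -0.022]
[-0.089, -0.009, 0.048, 0.005, -0.037, -0.025]
[-0.104, -0.01, 0.054, 0.006, -0.044, -0.028]
[-0.12, -0.011, 0.06, 0.007, -0.05, -0.031]
[-0.135, -0.013, 0.065, 0.008, -0.057, -0.033]
[-0.151, -0.014, 0.069, 0.009, -0.064, -0.035]
[-0.167, -0.016, 0.072, 0.011, -0.071, -0.037]
[-0.183, -0.017, 0.075, 0.012, -0.078, -0.039]
[-0.199, -0.018, 0.078, 0.013, -0.085, -0.04]
[-0.215, -0.019, 0.079, 0.014, -0.093, -0.041]
[-0.231, -0.021, 0.08, 0.015, -0.1, -0.041]
```

>>> move_arm:
  deltas:
    - [[-0.02, -0.001, 0.002, 0, 0, 0, 0.0], [-0.045, -0.003, 0.02, 0, -0.015, -0.01, 0.0], [-0.073, -0.007, 0.042, 0.004, -0.03, -0.022, 0.0], [-0.104, -0.01, 0.054, 0.006, -0.044, -0.028, 0.0], [-0.135, -0.013, 0.065, 0.008, -0.057, -0.033, 0.0], [-0.167, -0.016, 0.072, 0.011, -0.071, -0.037, 0.0], [-0.199, -0.018, 0.078, 0.013, -0.085, -0.04, 0.0], [-0.22, -0.02, 0.08, 0.014, -0.095, -0.041, 0.0], [-0.231, -0.021, 0.08, 0.015, -0.1, -0.041, 0.0], [-0.231, -0.021, 0.08, 0.015, -0.1, -0.041, 0.0]]

```text
t: 17.28
position: [349.2, -35.3, 136.2]
orientation: [0.095, -0.014, 0.995, 0.004]
wrist_force: [-0.6, -1.0, 0.4]
finger_gap: 0.5
```

```bash
cat > nxt.py <<'E'
from plan import *
from rig import bot
import sys
def go(qt,n,show=10):
    s=bot.observe();q=np.array(s['joint_positions']);print(s['t'],'q',q,s['position'].round(1) if hasattr(s['position'],'round') else s['position'],'f',np.round(s['wrist_force'],1))
    M0=F(q)
    for k in range(1,show+1):
        qq=q+(qt-q)*min(1,k/n);print(rowdelta(M0,F(qq)).round(3).tolist()+[0.0],F(qq)[:3,3].round(0),np.round(clear(qq)))
E
python3 - <<'E'
from nxt import *
go(qB,20,20)
E
```

```text
17.2833 q [-0.381 -0.014  0.333  2.464  0.007  0.5    1.547] [349.2 -35.3 136.2] f [-0.6 -1.   0.4]
[0.004, -0.026, 0.004, -0.065, -0.016, -0.03, 0.0] [353. -62. 140.] [-264.  137.]
[0.011, -0.052, 0.01, -0.128, -0.043, -0.06, 0.0] [360. -87. 146.] [-257.  142.]
[0.02, -0.076, 0.019, -0.188, -0.08, -0.089, 0.0] [ 370. -111.  155.] [-248.  150.]
[0.032, -0.098, 0.03, -0.242, -0.126, -0.117, 0.0] [ 382. -134.  166.] [-237.  160.]
[0.047, -0.118, 0.044, -0.292, -0.182, -0.143, 0.0] [ 396. -154.  180.] [-224.  173.]
[0.063, -0.136, 0.06, -0.334, -0.245, -0.165, 0.0] [ 412. -171.  196.] [-210.  188.]
[0.081, -0.149, 0.077, -0.368, -0.315, -0.185, 0.0] [ 430. -185.  214.] [-195.  205.]
[0.099, -0.16, 0.097, -0.393, -0.391, -0.2, 0.0] [ 449. -195.  233.] [-179.  224.]
[0.119, -0.166, 0.118, -0.41, -0.47, -0.211, 0.0] [ 468. -201.  254.] [-163.  244.]
[0.138, -0.169, 0.14, -0.416, -0.552, -0.217, 0.0] [ 487. -204.  276.] [-148.  262.]
[0.157, -0.167, 0.162, -0.413, -0.635, -0.218, 0.0] [ 506. -202.  298.] [-133.  280.]
[0.175, -0.161, 0.184, -0.4, -0.717, -0.213, 0.0] [ 525. -197.  321.] [-120.  299.]
[0.192, -0.152, 0.207, -0.377, -0.796, -0.203, 0.0] [ 541. -187.  343.] [-105.  318.]
[0.207, -0.139, 0.228, -0.344, -0.871, -0.188, 0.0] [ 557. -174.  364.] [-89. 338.]
[0.221, -0.122, 0.248, -0.304, -0.94, -0.167, 0.0] [ 570. -157.  385.] [-76. 357.]
[0.232, -0.102, 0.267, -0.255, -1.002, -0.141, 0.0] [ 581. -138.  403.] [-65. 370.]
[0.24, -0.08, 0.283, -0.201, -1.054, -0.11, 0.0] [ 590. -115.  419.] [-56. 378.]
[0.246, -0.055, 0.297, -0.141, -1.097, -0.076, 0.0] [595. -91. 434.] [-49. 386.]
[0.249, -0.029, 0.308, -0.077, -1.129, -0.038, 0.0] [598. -65. 445.] [-46. 392.]
[0.249, -0.002, 0.317, -0.012, -1.149, 0.003, 0.0] [599. -38. 453.] [-45. 397.]
```

>>> move_arm:
  deltas:
    - [[0.004, -0.026, 0.004, -0.065, -0.016, -0.03, 0.0], [0.011, -0.052, 0.01, -0.128, -0.043, -0.06, 0.0], [0.02, -0.076, 0.019, -0.188, -0.08, -0.089, 0.0], [0.032, -0.098, 0.03, -0.242, -0.126, -0.117, 0.0], [0.047, -0.118, 0.044, -0.292, -0.182, -0.143, 0.0], [0.063, -0.136, 0.06, -0.334, -0.245, -0.165, 0.0], [0.081, -0.149, 0.077, -0.368, -0.315, -0.185, 0.0], [0.099, -0.16, 0.097, -0.393, -0.391, -0.2, 0.0], [0.119, -0.166, 0.118, -0.41, -0.47, -0.211, 0.0], [0.138, -0.169, 0.14, -0.416, -0.552, -0.217, 0.0]]

```text
t: 18.12
position: [492.1, -204.2, 277.6]
orientation: [0.357, 0.072, 0.907, -0.214]
wrist_force: [-0.1, -0.6, 0.8]
finger_gap: 0.4
```

```bash
python3 - <<'E'
from nxt import *
go(qB,11,11)
E
```

```text
18.1167 q [-0.278 -0.081  0.222  2.454  1.524  0.506  0.045] [ 492.1 -204.2  277.6] f [-0.1 -0.6  0.8]
[0.017, 0.001, 0.02, -0.007, -0.073, 0.013, 0.0] [ 509. -203.  298.] [-131.  279.]
[0.033, 0.006, 0.041, -0.008, -0.146, 0.033, 0.0] [ 525. -198.  318.] [-119.  297.]
[0.049, 0.014, 0.061, -0.003, -0.216, 0.058, 0.0] [ 540. -190.  338.] [-106.  314.]
[0.063, 0.025, 0.081, 0.008, -0.282, 0.089, 0.0] [ 554. -179.  358.] [-92. 332.]
[0.075, 0.039, 0.1, 0.025, -0.344, 0.124, 0.0] [ 567. -165.  377.] [-79. 349.]
[0.086, 0.056, 0.117, 0.047, -0.401, 0.165, 0.0] [ 577. -149.  394.] [-68. 366.]
[0.095, 0.075, 0.133, 0.075, -0.451, 0.209, 0.0] [ 586. -129.  410.] [-59. 373.]
[0.101, 0.096, 0.147, 0.106, -0.494, 0.256, 0.0] [ 593. -108.  424.] [-52. 381.]
[0.105, 0.118, 0.159, 0.142, -0.528, 0.306, 0.0] [597. -86. 436.] [-48. 387.]
[0.107, 0.142, 0.169, 0.181, -0.554, 0.357, 0.0] [599. -62. 446.] [-45. 393.]
[0.107, 0.167, 0.176, 0.222, -0.571, 0.409, 0.0] [599. -38. 453.] [-45. 397.]
```

>>> move_arm:
  deltas:
    - [[0.017, 0.001, 0.02, -0.007, -0.073, 0.013, 0.0], [0.033, 0.006, 0.041, -0.008, -0.146, 0.033, 0.0], [0.049, 0.014, 0.061, -0.003, -0.216, 0.058, 0.0], [0.063, 0.025, 0.081, 0.008, -0.282, 0.089, 0.0], [0.075, 0.039, 0.1, 0.025, -0.344, 0.124, 0.0], [0.086, 0.056, 0.117, 0.047, -0.401, 0.165, 0.0], [0.095, 0.075, 0.133, 0.075, -0.451, 0.209, 0.0], [0.101, 0.096, 0.147, 0.106, -0.494, 0.256, 0.0], [0.105, 0.118, 0.159, 0.142, -0.528, 0.306, 0.0], [0.107, 0.142, 0.169, 0.181, -0.554, 0.357, 0.0]]

```text
t: 18.95
position: [598.0, -61.4, 446.3]
orientation: [0.612, -0.002, 0.79, -0.038]
wrist_force: [0.3, 0.2, 0.4]
finger_gap: 0.2
```

```bash
python3 - <<'E'
from nxt import *
go(qD,12,12)
E
```

```text
18.95 q [-0.553 -0.211  0.423  2.475  2.7    0.517 -1.08 ] [598.  -61.4 446.3] f [0.3 0.2 0.4]
[0.003, 0.007, -0.021, -0.022, 0.034, 0.007, 0.0] [601. -56. 425.] [-43. 378.]
[0.006, 0.012, -0.044, -0.04, 0.071, 0.014, 0.0] [603. -50. 402.] [-39. 361.]
[0.008, 0.017, -0.069, -0.053, 0.111, 0.022, 0.0] [605. -45. 377.] [-37. 344.]
[0.009, 0.021, -0.096, -0.061, 0.153, 0.03, 0.0] [606. -41. 350.] [-36. 325.]
[0.008, 0.025, -0.124, -0.064, 0.198, 0.037, 0.0] [606. -38. 322.] [-35. 304.]
[0.006, 0.028, -0.153, -0.063, 0.244, 0.045, 0.0] [604. -35. 293.] [-37. 279.]
[0.003, 0.03, -0.182, -0.056, 0.292, 0.053, 0.0] [600. -32. 264.] [-40. 254.]
[-0.002, 0.033, -0.212, -0.044, 0.341, 0.061, 0.0] [595. -30. 234.] [-44. 225.]
[-0.009, 0.035, -0.241, -0.026, 0.39, 0.069, 0.0] [589. -27. 205.] [-50. 196.]
[-0.017, 0.038, -0.27, -0.004, 0.439, 0.076, 0.0] [581. -24. 175.] [-89. 167.]
[-0.026, 0.042, -0.299, 0.024, 0.488, 0.084, 0.0] [571. -20. 147.] [-97. 139.]
[-0.038, 0.046, -0.326, 0.057, 0.536, 0.091, 0.0] [560. -16. 120.] [-150.  113.]
```

>>> move_arm:
  deltas:
    - [[0.0, 0.007, -0.021, -0.022, 0.034, 0.007, 0.0], [0.0, 0.012, -0.044, -0.04, 0.071, 0.014, 0.0], [0.0, 0.017, -0.069, -0.053, 0.111, 0.022, 0.0], [0.0, 0.021, -0.096, -0.061, 0.153, 0.03, 0.0], [0.0, 0.025, -0.124, -0.064, 0.198, 0.037, 0.0], [0.0, 0.028, -0.153, -0.063, 0.244, 0.045, 0.0], [-0.002, 0.03, -0.182, -0.056, 0.292, 0.053, 0.0], [-0.005, 0.033, -0.212, -0.044, 0.341, 0.061, 0.0], [-0.01, 0.035, -0.241, -0.026, 0.39, 0.069, 0.0], [-0.017, 0.038, -0.27, -0.004, 0.439, 0.076, 0.0]]

```text
t: 19.78
position: [581.2, -24.0, 173.5]
orientation: [0.425, -0.041, 0.904, -0.016]
wrist_force: [0.2, -0.3, -0.7]
finger_gap: 0.4
```

```bash
python3 - <<'E'
from nxt import *
go(qD,3,3)
go(qC,8,8)
from rig import *
import cv2
im=camera('top');cv2.imwrite('pics/t6.png',cv2.resize(im[140:380,220:540],None,fx=2.4,fy=2.4))
E
```

```text
19.7833 q [-0.4    0.27   0.376  2.549  3.221  0.541 -1.649] [581.2 -24.  173.5] f [ 0.2 -0.3 -0.7]
[-0.007, 0.001, -0.021, 0.01, 0.036, 0.001, 0.0] [575. -24. 153.] [-94. 144.]
[-0.014, 0.004, -0.039, 0.03, 0.069, 0.002, 0.0] [567. -21. 134.] [-99. 127.]
[-0.021, 0.009, -0.053, 0.06, 0.096, 0.002, 0.0] [560. -16. 120.] [-150.  113.]
19.7833 q [-0.4    0.27   0.376  2.549  3.221  0.541 -1.649] [581.2 -24.  173.5] f [ 0.2 -0.3 -0.7]
[-0.0, -0.0, -0.015, -0.005, 0.023, 0.001, 0.0] [581. -25. 158.] [-89. 150.]
[-0.001, -0.0, -0.03, -0.006, 0.047, 0.002, 0.0] [581. -25. 143.] [-88. 135.]
[-0.002, 0.0, -0.045, -0.004, 0.071, 0.003, 0.0] [579. -25. 128.] [-87. 120.]
[-0.004, 0.001, -0.061, 0.001, 0.094, 0.003, 0.0] [578. -24. 113.] [-132.  105.]
[-0.006, 0.002, -0.076, 0.009, 0.118, 0.003, 0.0] [576. -22.  98.] [-131.   90.]
[-0.008, 0.004, -0.09, 0.021, 0.14, 0.002, 0.0] [573. -21.  83.] [-131.   76.]
[-0.011, 0.007, -0.104, 0.036, 0.162, 0.001, 0.0] [571. -18.  69.] [-141.   62.]
[-0.013, 0.01, -0.117, 0.054, 0.183, -0.0, 0.0] [568. -15.  56.] [-141.   50.]
```

View pics/t6.png

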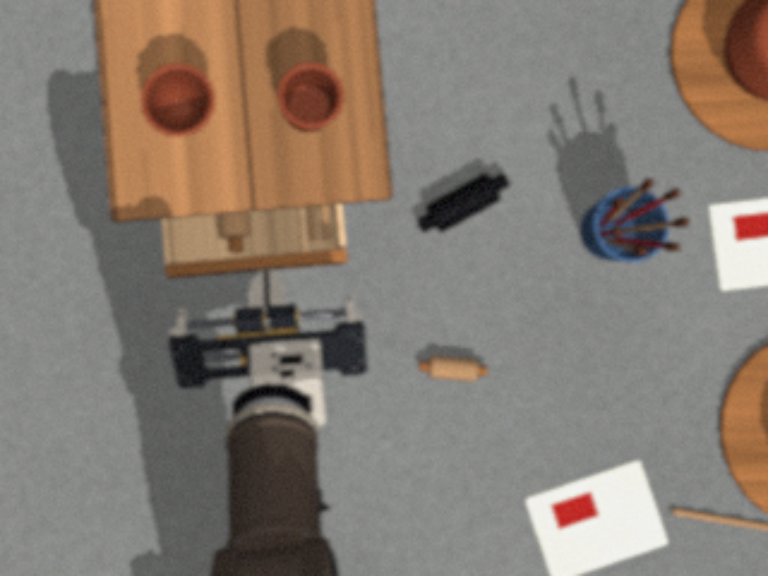

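The top view shows the wrist flipped and leaning, the fingers just in front of the drawer panel, the roller still in the drawer at crop (236,232), and the pots unmoved. Going down to push height.

>>> move_arm:
  deltas:
    - [[0, 0, -0.015, -0.005, 0.023, 0.001, 0.0], [-0.001, 0, -0.03, -0.006, 0.047, 0.002, 0.0], [-0.003, 0, -0.045, -0.004, 0.071, 0.003, 0.0], [-0.005, 0.001, -0.061, 0.001, 0.094, 0.003, 0.0], [-0.007, 0.002, -0.076, 0.009, 0.118, 0.003, 0.0], [-0.009, 0.004, -0.09, 0.021, 0.14, 0.002, 0.0], [-0.011, 0.007, -0.104, 0.036, 0.162, 0.001, 0.0], [-0.013, 0.01, -0.117, 0.054, 0.183, 0, 0.0], [-0.013, 0.01, -0.117, 0.054, 0.183, 0, 0.0], [-0.013, 0.01, -0.117, 0.054, 0.183, 0, 0.0]]

```text
t: 20.67
position: [567.6, -14.8, 58.2]
orientation: [0.343, -0.031, 0.939, 0.011]
wrist_force: [-0.0, -0.8, 0.8]
finger_gap: 0.1
```

```bash
python3 - <<'E'
from nxt import *
s=bot.observe();q=np.array(s['joint_positions']);M=F(q);print(s['t'],q,s['position'],s['wrist_force'],M[:3,:3])
for x in (580,600,630,660,677,680):
    q,e,a=ik(pose([x,-14+(x-574)*.066,56],np.radians(40)),q,1e-2);print(x,q,e,a,np.round(clear(q)))
E
```

```text
20.6667 [-0.263  0.505  0.254  2.517  3.341  0.583 -1.797] [567.642 -14.777  58.178] [-0.045 -0.79   0.77 ] [[-0.762 -0.066  0.644]
 [-0.051  0.998  0.041]
 [-0.645 -0.001 -0.764]]
580 [-0.261  0.514  0.248  2.489  3.346  0.56  -1.805] 0.0012937008459419702 8.377653772182954e-06 [-129.   50.]
600 [-0.255  0.523  0.241  2.442  3.355  0.524 -1.817] 0.0021280428911328152 1.3839312821101544e-05 [-109.   50.]
630 [-0.245  0.54   0.229  2.372  3.368  0.471 -1.835] 0.0031425686523000687 2.0859529154466065e-05 [-79.  50.]
660 [-0.232  0.558  0.214  2.301  3.383  0.42  -1.852] 0.0031652125346741476 2.1408008024580873e-05 [-49.  50.]
677 [-0.224  0.57   0.205  2.261  3.391  0.392 -1.861] 0.0018221128276066153 1.2464722109623681e-05 [-32.  50.]
680 [-0.223  0.572  0.203  2.253  3.393  0.387 -1.863] 0.00032510927148456586 2.2329250509235394e-06 [-29.  50.]
```

>>> move_arm:
  deltas:
    - [[0.006, 0, -0.001, 0, 0, 0, 0.0], [0.012, 0.001, -0.002, 0, 0, 0, 0.0], [0.018, 0.001, -0.002, 0, 0, 0, 0.0], [0.024, 0.002, -0.002, 0, 0, 0, 0.0], [0.031, 0.002, -0.002, 0, 0, 0, 0.0], [0.039, 0.003, -0.002, 0, 0, 0, 0.0], [0.048, 0.003, -0.002, 0, 0, 0, 0.0], [0.057, 0.004, -0.002, 0, 0, 0, 0.0], [0.066, 0.004, -0.002, 0, 0, 0, 0.0], [0.075, 0.005, -0.002, 0, 0, 0, 0.0]]

```text
t: 21.5
position: [642.4, -9.1, 56.3]
orientation: [0.343, -0.031, 0.939, 0.012]
wrist_force: [-2.5, -0.7, 1.5]
finger_gap: 0.5
```

>>> move_arm:
  deltas:
    - [[0.006, 0, 0, 0, 0, 0, 0.0], [0.01, 0.001, 0, 0, 0, 0, 0.0], [0.013, 0.001, 0, 0, 0, 0, 0.0], [0.015, 0.001, 0, 0, 0, 0, 0.0], [0.017, 0.001, 0, 0, 0, 0, 0.0], [0.019, 0.001, 0, 0, 0, 0, 0.0], [0.021, 0.001, 0, 0, 0, 0, 0.0], [0.023, 0.002, 0, 0, 0, 0, 0.0], [0.025, 0.002, 0, 0, 0, 0, 0.0], [0.027, 0.002, 0, 0, 0, 0, 0.0]]

```text
t: 22.33
position: [667.5, -7.6, 55.9]
orientation: [0.342, -0.031, 0.939, 0.012]
wrist_force: [-5.3, 0.6, 4.5]
finger_gap: 1.0
```

```bash
python3 - <<'E'
from nxt import *
from rig import *
import cv2
s=bot.observe();q=np.array(s['joint_positions']);print(s['t'],q,s['position'],s['wrist_force'])
im=camera('scene')[140:340,210:500];cv2.imwrite('pics/s7.png',cv2.resize(im,None,fx=2.7,fy=2.7))
E
```

```text
22.3333 [-0.229  0.565  0.212  2.283  3.39   0.41  -1.86 ] [667.5    -7.581  55.865] [-5.317  0.635  4.519]
```

View pics/s7.png

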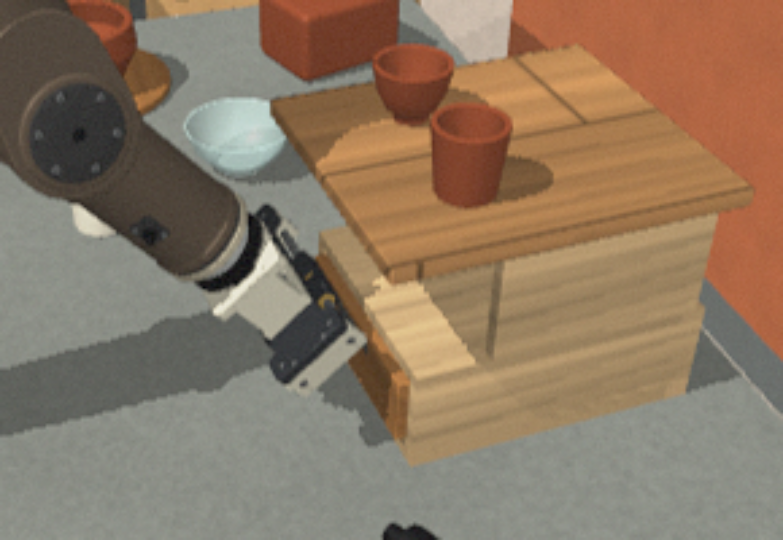

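>>> move_arm:
  deltas:
    - [[0.001, 0, 0, 0, 0, 0, 0.0], [0.002, 0, 0, 0, 0, 0, 0.0], [0.003, 0, 0, 0, 0, 0, 0.0], [0.004, 0, 0, 0, 0, 0, 0.0], [0.005, 0, 0, 0, 0, 0, 0.0], [0.006, 0, 0, 0, 0, 0, 0.0], [0.007, 0, 0, 0, 0, 0, 0.0], [0.008, 0, 0, 0, 0, 0, 0.0], [0.0085, 0, 0, 0, 0, 0, 0.0], [0.009, 0, 0, 0, 0, 0, 0.0]]

```text
t: 23.22
position: [677.1, -7.2, 56.0]
orientation: [0.343, -0.031, 0.939, 0.012]
wrist_force: [-3.4, 0.1, 1.1]
finger_gap: 0.5
```

>>> move_arm:
  deltas:
    - [[0.0005, 0, 0, 0, 0, 0, 0.0], [0.001, 0, 0, 0, 0, 0, 0.0], [0.0015, 0, 0, 0, 0, 0, 0.0], [0.002, 0, 0, 0, 0, 0, 0.0], [0.0025, 0, 0, 0, 0, 0, 0.0], [0.003, 0, 0, 0, 0, 0, 0.0], [0.0035, 0, 0, 0, 0, 0, 0.0], [0.004, 0, 0, 0, 0, 0, 0.0], [0.0045, 0, 0, 0, 0, 0, 0.0], [0.005, 0, 0, 0, 0, 0, 0.0]]

```text
t: 24.05
position: [678.4, -7.3, 55.1]
orientation: [0.34, -0.031, 0.94, 0.012]
wrist_force: [-29.0, 1.3, 22.9]
finger_gap: 0.5
```

```bash
python3 - <<'E'
from nxt import *
from rig import *
import cv2
s=bot.observe();print(s['t'],s['position'],s['wrist_force'])
im=camera('scene')[200:320,290:430];cv2.imwrite('pics/s8.png',cv2.resize(im,None,fx=5,fy=5,interpolation=2))
E
```

```text
24.05 [678.37   -7.281  55.052] [-28.971   1.341  22.864]
```

View pics/s8.png

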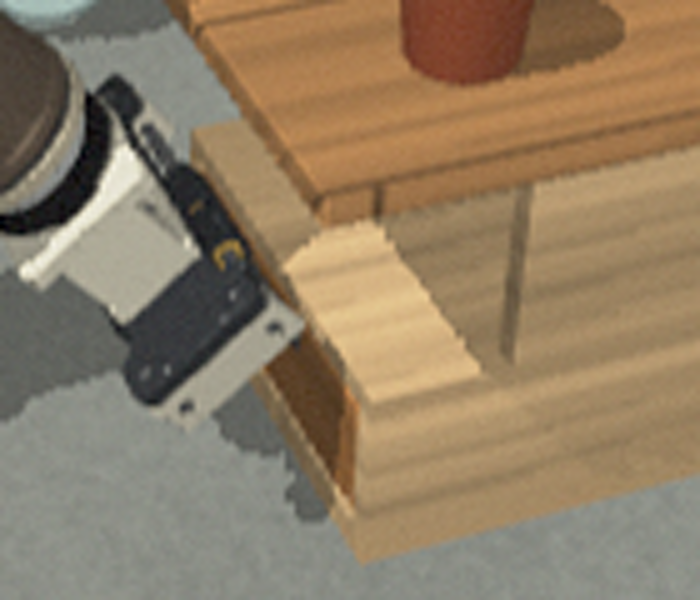

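The force climbed to 29 N while the tool stopped at x≈678, so the drawer is on its hard stop. The crop shows its front flush with the cabinet. Backing off.

>>> move_arm:
  deltas:
    - [[-0.003, 0, 0.001, 0, 0, 0, 0.0], [-0.006, -0.001, 0.001, 0, 0, 0, 0.0], [-0.01, -0.001, 0.001, 0, 0, 0, 0.0], [-0.018, -0.001, 0.001, 0, 0, 0, 0.0], [-0.028, -0.002, 0.001, 0, 0, 0, 0.0], [-0.04, -0.003, 0.001, 0, 0, 0, 0.0], [-0.052, -0.003, 0.001, 0, 0, 0, 0.0], [-0.065, -0.004, 0.001, 0, 0, 0, 0.0], [-0.08, -0.005, 0.002, 0, 0, 0, 0.0], [-0.09, -0.006, 0.005, 0, 0, 0, 0.0]]

```text
t: 24.93
position: [590.1, -13.5, 60.6]
orientation: [0.342, -0.031, 0.939, 0.012]
wrist_force: [-0.6, -1.0, -0.3]
finger_gap: 0.1
```

```bash
python3 - <<'E'
from nxt import *
from h import at,tri,proj
from rig import *
import cv2
s=bot.observe();print(s['t'],s['position'],s['wrist_force'])
im=camera('scene');cv2.imwrite('pics/s9.png',cv2.resize(im[140:340,200:500],None,fx=2.6,fy=2.6,interpolation=2))
t=camera('top');cv2.imwrite('pics/t9.png',t)
w=camera('wrist');cv2.imwrite('pics/w9.png',w)
for q in ['drawer_front','cabinet_face']:print(q,spot_point('scene',q))
E
```

```text
24.9333 [590.057 -13.464  60.623] [-0.583 -0.963 -0.32 ]
drawer_front [{'centre': [343.1, 263.9], 'score': 0.58}]
cabinet_face [{'centre': [341.6, 282.4], 'score': 0.6}]
```

View pics/s9.png

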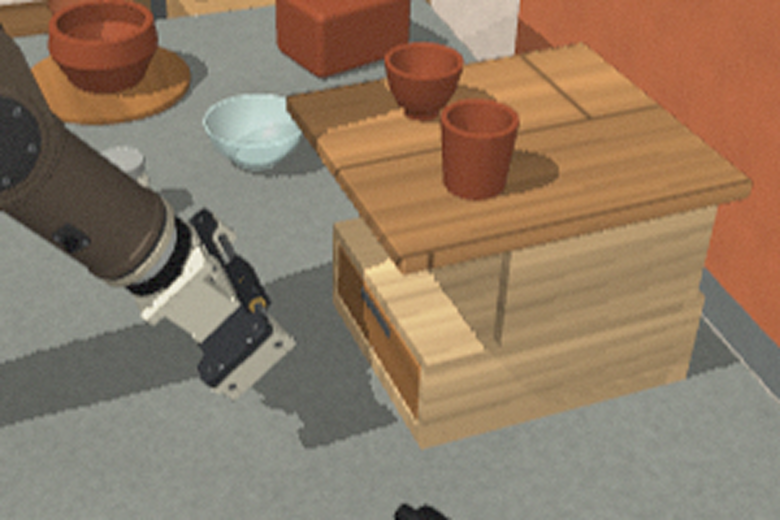

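View pics/w9.png

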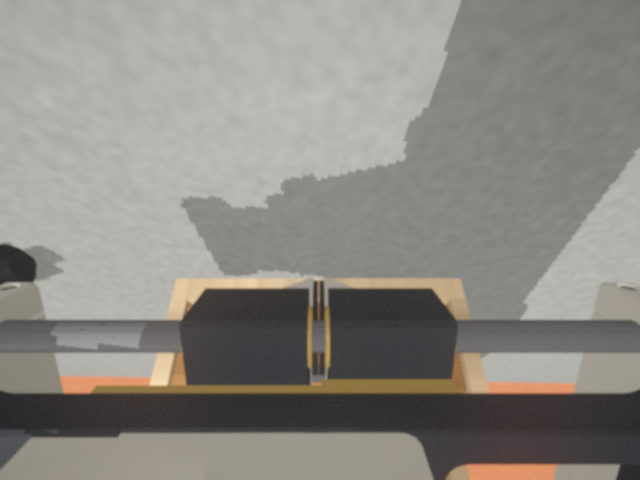

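View pics/t9.png

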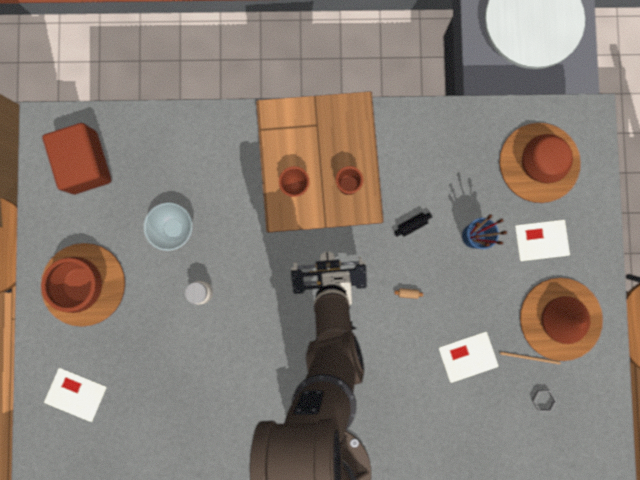

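The drawer stayed home after I let go: its front sits inside the cabinet frame, around scene (343,264). The pots, jar, bowl and brush cup are at their starting pixels, and the tool is clear of everything. Handing in.

```bash
python3 - <<'E'
from rig import *
print(bot.observe()['wrist_force']); print(ticket.sign_off()); print(bot.observe()['t'])
E
```

```text
[ 0.08891219  0.56278199 -0.0113363 ]
the job is handed in; nothing more can be done
None
the job is handed in; nothing more can be done
```

The roller is in the drawer's wide compartment and the drawer is pushed home. I handed the job in at about 25 s, and hand-in reports no verdict.

**Roller:** I picked the larger beech roller and left the black one and the small one alone. I lowered it into the middle of the compartment until it touched the floor, with about 10 N of contact force, eased off and then opened the fingers. The wrist camera showed it lying flat and free.

**Drawer:** I pushed it in two stages. The first used a nearly upright tool to about 90 mm from home. After I flipped the wrist, the second used the tool leaning back about 40° under the shelf, through the catch to the hard stop. There the force rose to about 29 N along the push, and the tool stopped at x≈678 mm. That puts the drawer front at about 685 mm, against 684 mm estimated for the cabinet face.

**Last checks:**
- The drawer stayed shut after I backed off about 88 mm.
- In the top view, the pots, jar, bowl and brush cup look to be where they started.
- The wrist force was near zero.
- No check failed or disagreed. The roller can't be seen with the drawer closed; I last saw it flat in the compartment with the drawer about 90 mm open.

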